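# Prop the guard of the filings tray half open on its fold-out stay

## Task

Take the file off the closed guard of the filings tray and lay it flat on the plywood riser beside the tray, then swing the guard right back until it leans open by itself. Swing the stay inside the tray up past upright until it leans against its stop and stands alone, then lower the guard gently, without letting it drop, until it rests half open on the stay. Leave the jar, the tin and the pot round the tray standing where they are.

Things in the scene. Friction and masses are not known exactly. Their poses are not given: they have to be found in the camera images.
- tray: Shallow open wooden tray for filings, screwed to a low plywood riser that covers the bench under the work: 130 mm deep (its x axis), 240 mm wide (its y axis), walls 6 mm thick and 54 mm high, floor 6 mm thick. Origin: centre of its underside, on the riser's flat top, world z = 0.06; x points from its front to its back, where the guard is hinged. The guard covers the whole top while shut.
- guard (a joint): Flat aluminium guard (lid, 130 x 240 x 6 mm, 350 g) hinged along the tray's back rim, opening upward; rad. 0 = shut and level, 1.57 = upright, 1.833 = leaning back on its hinge stop, where it stays by its own weight; short of upright it falls shut. Swings freely. Resting on the raised stay it reads about 0.92.
- guard_hinge (a point): Middle of the guard's hinge line, fixed on the tray: 65 mm along the tray's +x and 58 mm above the riser's top; the hinge line runs along the tray's y.
- guard_handle (a point): Middle of the guard's bow handle: a round steel bar 10 mm thick and 100 mm long, parallel to the hinge line and 175 mm from it, in the guard's plane. It stands 45 mm out from the guard's free edge on two rods at its ends, so the gap between is open; it is 58 mm above the riser's top while the guard is shut, and can be pinched across from above at every angle of the guard.
- stay (a joint): U-shaped steel stay (10 mm round bar, 120 g) hinged inside the tray, under the guard, rad. 0 = folded down level, pointing to the tray's -y; 1.57 = upright; 1.833 = leaning to the tray's +y on its stop, where it stands by its own weight. It swings freely, and falls back if left short of upright.
- stay_bar (a point): Middle of the stay's cross bar: round, 10 mm thick, 60 mm between the centres of the two arms (50 mm clear), parallel to the tray's x axis and 85 mm from the stay's hinge line. Folded, it lies at x = -22 mm, y = -40 mm of the tray, 38 mm above the riser's top and 32 mm above the tray's floor, free all round but for its arms, which lead to the +y side.
- stay_hinge (a point): Middle of the stay's hinge line (parallel to the tray's x), fixed in the tray at x = -22 mm, y = 45 mm, 38 mm above the riser's top.
- file_mid (a point): Centre (half-way up) of a short hand file with a wooden handle, 104 mm long, 20 mm thick, 70 g. It starts lying on the shut guard (upper face 61 mm above the riser's top), at any yaw; its y axis runs along its length, x across, z up. The riser's top (z = 0.06) reaches over x 0.345 to 0.785, y -0.495 to 0.02, and on to y = -0.575 where x is over 0.40.
- jar: empty round preserving jar of clear glass, 86 mm across, 96 mm high; loose bystander. Origin: centre of its underside; z up. The jar, tin and pot stand, in any order, right of, left of and behind the tray.
- tin: round open tin full of burrs and punches, 98 mm across, 84 mm high; loose bystander. Origin: centre of its underside; z up. The jar, tin and pot stand, in any order, right of, left of and behind the tray.
- pot: round glazed pot with pens and scribers standing in it, 60 mm across, 143 mm high to the pen tips; loose bystander. Origin: centre of its underside; z up. The jar, tin and pot stand, in any order, right of, left of and behind the tray.
Not all that is in view belongs to the job. Leave any yellow look-alike of the part that bears file_mid alone.

How it is judged:
By the outcome, as a careful person would: the job done as asked, in the order asked, and still so for the second after the job is handed in, with the robot touching nothing.
It also fails if it takes over 72 s, if anything falls off the work surface, if the arm or the gripper's body presses on something with over 40 N, if the wrist force passes 120 N, or if a joint passes its speed limit or range.

## Robot

A 6-joint arm with a two-finger parallel gripper is mounted at the origin on a cart in front of the work surface, level with it; the furniture and walls round the work are solid. World frame = base frame: x ahead of the robot, y to its left, z up, the work surface at z = 0. Lengths are in m, angles in degrees, forces in N, time in s.
With the tool pointing down it reaches from about 0.325 to 0.9 m from the base axis. Payload 6.1 kg.
Tool frame: the origin (TCP) lies between the finger pads; the fingertips stand 25 mm ahead of it and the grasp point (between the pads) lies 6 mm ahead of it; z points along the fingers, y is the direction in which the jaws open and shut (so a half turn about z gives the same grasp; the last joint's range is limited). The gripper opens to 87 mm and grips with 3 to 60 N. Pads are 19 mm wide; open, the fingers measure 117 mm over their backs; the gripper's body (75 mm by 190 mm) begins 51 mm behind the grasp point.
Start: joints at [64.509, 12.628, 87.462, -0, 79.91, -7.225], TCP at [0.196, 0.594, 0.213] pointing down, gripper open.
Joint ranges: [-170.65, 170.65], [-52.31, 119.04], [5.05, 147.46], [-71.25, 251.25], [11.57, 151.72], [-153.62, 153.62]. Speed limits (degrees/s): [147.25, 147.25, 172.46, 180, 180, 180].

## Interface

Orientations are given as [roll, pitch, yaw] about the fixed x, y, z axes, in that order (R = Rz(yaw) Ry(pitch) Rx(roll)).
In Python, from rig import status, capture, camera_params, job gives the robot as it stands. The module is installed in compiled form; this text tells all that it offers.
- The arm moves only by the tool step_arm, never from a script. Its arguments are lists of equal length, an entry for each row: "hand": the gripper command: -1 is shut, 1 is fully open, values between are in proportion; "xyz": the shift along the tool's x, y, z normalised to -1 to 1, where 1 is 30 mm, a list of three; "turn": the turn about the tool's z normalised to -1 to 1, where 1 is 0.1 rad. In form: {"hand": [hand, ...], "xyz": [[tx, ty, tz], ...], "turn": [turn, ...]}. A call has 1 to 5 rows; each row shifts and turns the commanded pose from where the row before left it, along the tool's axes as they then stand; what a row does not reach is not made up. A row lasts 1/10 s, in which the tool goes at most 50 mm and 8.59 degrees, less where a joint would pass 70% of its speed; a pose out of reach is approached as far as the arm can. A call with a number of a shift or a turn outside -1 to 1 is refused whole. A call with a gripper value outside its range is refused whole. The fingers move at their own pace and stop on an object; "force" is the grip in N (left out, the last holds). Time passes only in rows, so rows that do not move let the fingers close. It gives the time, the measured TCP pose, the force and the opening at its end, in the units of the state.
- status.get_obs(): the state, without advancing time (a new reading comes with each control period).
- capture(name): name is "scene" or "top" or "wrist"; returns (picture, depth): 400x640x3 uint8, blue, green, red; 400x640 float32, m along the optical axis (not along the pixel's ray), 0 where there is no reading.
- camera_params(name): a dict with "mtx" (3x3 intrinsics, pixels), "rvec" (rotation vector, rad) and "tvec" (3), from world to camera coordinates, as OpenCV has them. Camera axes: x right, y down, z forward; pixel columns grow to the right and rows downward; lengths in m; the calibration is good to about 2 mm. A picture is of the moment at which its call begins: read the wrist's pose just before it. camera_params takes no time and is no camera call; for the wrist camera it gives the pose at the moment of the call.
- job.sign_off(): hands the job in, once; it reports no verdict.
The state is a dict: "t": time; "q": joint angles; "qvel": joint speeds; "joint_torque": joint torques, N m; "tool_pos": TCP position; "tcp_rot": TCP orientation; "force": force on the tool from outside, world axes, zero at the start; "torque": the same for the moment, N m; "grip_width": opening from 0.0 (shut) to 1.0 (fully open).
Only numpy, scipy, OpenCV 4.12 (cv2) and the standard library are available. Lean on these libraries where they do the work, as an engineer would, in place of code of your own. Each camera call takes 0.05 s, during which the arm holds its last target.

## Working session

There is one attempt and no reset: what is moved stays moved. The work goes in short steps, Python scripts to look and compute and a tool call to move; the robot and the scene stay as the last step left them, time stands still between calls to the robot, and variables do not carry over. Pictures are saved under pics/ and viewed, and the job is handed in when it is done.

Besides the shell and the picture viewer there is one more tool, called as name([rows], argument=value, ...), one row to a line, values as JSON. step_arm: Moves the arm, as the interface text tells. Its arguments: {"type":"object","properties":{"hand":{"type":"array","items":{"type":"number"}},"xyz":{"type":"array","items":{"type":"array","items":{"type":"number","minimum":-1,"maximum":1}}},"turn":{"type":"array","items":{"type":"number","minimum":-1,"maximum":1}},"force":{"type":"number"}},"required":["hand","xyz","turn"]}

```bash
mkdir -p pics; cat > h.py <<'E'
import numpy as np, cv2
from rig import status, capture, camera_params, job
def st():
    o=status.get_obs(); print({k:np.round(o[k],4).tolist() for k in ("t","q","tool_pos","tcp_rot","force","grip_width")}); return o
def snap(c,n):
    p=camera_params(c); im,d=capture(c); cv2.imwrite(f"pics/{n}.png",im); np.savez(f"pics/{n}.npz",im=im,d=d,m=p["mtx"],r=np.array(p["rvec"],float).ravel(),t=np.array(p["tvec"],float).ravel()); return im,d,p
def load(n):
    z=np.load(f"pics/{n}.npz"); return z["im"],z["d"],dict(mtx=z["m"],rvec=z["r"],tvec=z["t"])
def ray(p,u,v):
    R=cv2.Rodrigues(np.array(p["rvec"],float))[0]; t=np.array(p["tvec"],float).ravel()
    return -R.T@t, R.T@(np.linalg.inv(p["mtx"])@[u,v,1])
def onz(p,u,v,z):
    o,d=ray(p,u,v); return o+d*(z-o[2])/d[2]
def cloud(p,d):
    R=cv2.Rodrigues(np.array(p["rvec"],float))[0]; t=np.array(p["tvec"],float).ravel()
    v,u=np.mgrid[:d.shape[0],:d.shape[1]]; K=np.array(p["mtx"])
    c=np.stack([(u-K[0,2])/K[0,0]*d,(v-K[1,2])/K[1,1]*d,d],-1)
    return (c-t)@R
E
python3 - <<'E'
from h import *
st()
for c in("scene","top"):
    snap(c,c+"0")
E
```

```text
{'t': 0.0, 'q': [64.51, 12.6769, 87.5256, -0.0018, 79.9119, -7.2247], 'tool_pos': [0.1956, 0.5929, 0.2118], 'tcp_rot': [-179.8863, -0.0126, 161.735], 'force': [0.4055, 0.0356, -0.6804], 'grip_width': 0.9955}
```

View pics/scene0.png

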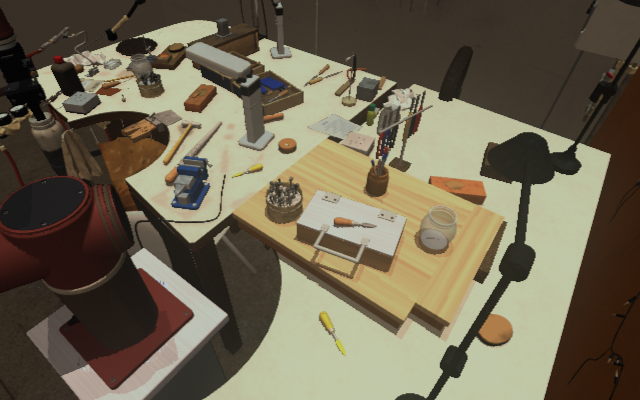

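View pics/top0.png

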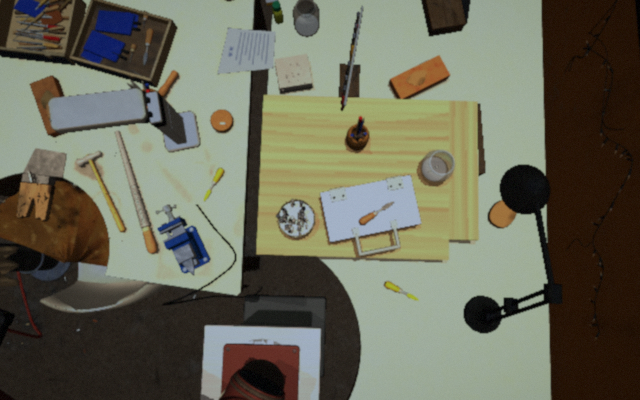

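The file is on the guard, orange-handled, at top (376,213) and scene (353,223). The yellow look-alikes are at top (215,183) and (400,291), both off the tray. The tin is left of the tray at (296,219), the pot behind at (357,135) and the jar right at (436,166).

```bash
python3 - <<'E'
from h import *
im,d,p=load("top0")
c=im[80:280,240:500]; cv2.imwrite("pics/topcrop.png",cv2.resize(c,None,fx=3,fy=3,interpolation=cv2.INTER_CUBIC))
P=cloud(p,d)
# guard mask: height 0.115-0.13 
for n,(u,v) in dict(guard=(350,210),riser=(300,150),file=(376,213),tin=(296,219)).items(): print(n,P[v,u])
m=((P[...,2]>0.112)&(P[...,2]<0.15)).astype(np.uint8); m[:,:310]=0;m[:170]=0;m[:, 424:]=0;m[262:]=0
m2=cv2.morphologyEx(m,cv2.MORPH_OPEN,np.ones((9,9)))
pts=P[m2>0]; r=cv2.minAreaRect(pts[:,:2].astype(np.float32)); print("guard",r)
print(np.median(pts[:,2]))
f=(P[...,2]>0.128)&(m>0); print("file",f.sum(),P[f].mean(0),cv2.minAreaRect(P[f][:,:2].astype(np.float32)))
E
```

```text
guard [ 0.46494743 -0.22491255  0.12102212]
riser [ 0.63198101 -0.08779445  0.05841719]
file [ 0.45795989 -0.29044528  0.13391772]
tin [ 0.43938001 -0.08603621  0.09969041]
guard ((0.4747273325920105, -0.277761310338974), (0.13334845006465912, 0.2404201328754425), 12.471975326538086)
0.1210179421584774
file 150 [ 0.44919956 -0.27374797  0.13558084] ((0.443512499332428, -0.28156042098999023), (0.1654011458158493, 0.18513058125972748), 13.905515670776367)
```

View pics/topcrop.png

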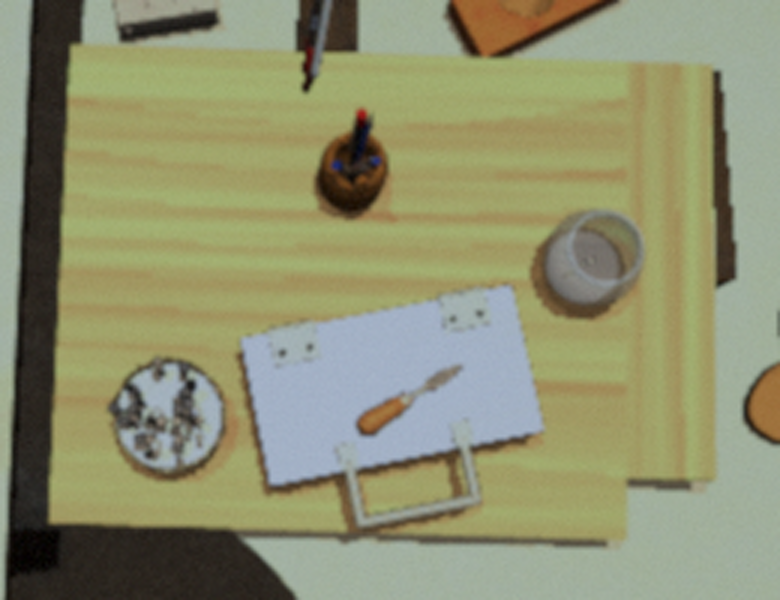

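```bash
cat > plan.py <<'E'
# rows from a commanded pose (tool down) to world xyz + yaw; prints tool-frame numbers
import numpy as np, sys
def plan(p0,yaw0,p1,yaw1,n=None,step=1.0):
    p0=np.array(p0,float);p1=np.array(p1,float)
    dy=(yaw1-yaw0+180)%360-180
    k=n or int(max(np.ceil(np.linalg.norm(p1-p0)/.03/step),np.ceil(abs(np.radians(dy))/.1),1))
    rows=[];yaw=yaw0;p=p0.copy();t=0
    for i in range(k):
        d=p0+(p1-p0)*(i+1)/k-p
        a=np.radians(yaw); X=np.array([np.cos(a),np.sin(a),0]);Y=np.array([np.sin(a),-np.cos(a),0]);Z=np.array([0,0,-1.])
        r=np.round([d@X/.03,d@Y/.03,d@Z/.03],2)
        tt=round(-np.radians(yaw0+dy*(i+1)/k-yaw)/.1,2)
        p=p+.03*(r[0]*X+r[1]*Y+r[2]*Z); yaw-=np.degrees(tt*.1)
        rows.append((r.tolist(),tt))
    for i in range(0,k,5):
        print([r for r,_ in rows[i:i+5]],[t for _,t in rows[i:i+5]])
    print("end",np.round(p,4).tolist(),round(yaw,2)); return p,yaw
E
python3 - <<'E'
from h import *; from plan import plan
im,d,p=load("top0"); P=cloud(p,d)
a=np.array([.196,.593]);b=np.array([.43,-.27])
n=(b-a)/np.linalg.norm(b-a); q=P[...,:2]-a; s=q@n; w=abs(q@[-n[1],n[0]])
m=(d>0)&(s>-.1)&(s<1)&(w<.15)
for k in np.arange(-.1,1,.1):
    mm=m&(s>=k)&(s<k+.1); print(round(k,1),P[mm][:,2].max())
plan([.1956,.593,.2118],161.7,[.24,.43,.38],150)
plan([.24,.43,.38],150,[.40,-.24,.38],102)
E
```

```text
-0.1 -0.05922969318651989
0.0 0.3386357675664161
0.1 0.007515935247314054
0.2 0.6237881536729806
0.3 0.09661778215522852
0.4 0.09753618021871183
0.5 0.06217057066055146
0.6 0.14565862218547496
0.7 0.1482714857207071
0.8 0.14517792952050576
0.9 0.14388431397249035
[[-0.39, -0.59, -0.7], [-0.4, -0.57, -0.7], [-0.42, -0.57, -0.7], [-0.43, -0.55, -0.7], [-0.45, -0.55, -0.7]] [np.float64(0.26), np.float64(0.25), np.float64(0.26), np.float64(0.25), np.float64(0.26)]
[[-0.46, -0.53, -0.7], [-0.48, -0.52, -0.71], [-0.48, -0.51, -0.7]] [np.float64(0.25), np.float64(0.26), np.float64(0.25)]
end [0.2399, 0.43, 0.3801] 150.01
[[-0.69, -0.72, 0.0], [-0.71, -0.7, 0.0], [-0.74, -0.68, 0.0], [-0.76, -0.64, 0.0], [-0.78, -0.62, 0.0]] [np.float64(0.36), np.float64(0.37), np.float64(0.36), np.float64(0.37), np.float64(0.36)]
[[-0.81, -0.59, 0.0], [-0.83, -0.56, 0.0], [-0.84, -0.53, 0.0], [-0.87, -0.5, 0.0], [-0.88, -0.46, 0.0]] [np.float64(0.37), np.float64(0.36), np.float64(0.36), np.float64(0.37), np.float64(0.36)]
[[-0.9, -0.43, 0.0], [-0.92, -0.4, 0.0], [-0.92, -0.37, 0.0], [-0.95, -0.33, 0.0], [-0.95, -0.3, 0.0]] [np.float64(0.37), np.float64(0.36), np.float64(0.37), np.float64(0.36), np.float64(0.36)]
[[-0.96, -0.26, 0.0], [-0.97, -0.23, 0.0], [-0.98, -0.19, 0.0], [-0.99, -0.16, 0.0], [-0.99, -0.12, 0.0]] [np.float64(0.37), np.float64(0.36), np.float64(0.37), np.float64(0.36), np.float64(0.36)]
[[-1.0, -0.08, 0.0], [-0.99, -0.05, 0.0], [-1.0, -0.01, 0.0]] [np.float64(0.37), np.float64(0.36), np.float64(0.37)]
end [0.4, -0.24, 0.38] 101.99
```

```bash
python3 - <<'E'
from h import *
im,d,p=load("top0"); P=cloud(p,d)
m=(d>0)&(P[...,2]>.15)
n,l,s,c=cv2.connectedComponentsWithStats(m.astype(np.uint8))
for i in range(1,n):
    if s[i][4]>15:
        q=P[l==i]; print(s[i].tolist(),q.min(0).round(2),q.max(0).round(2))
E
```

```text
[570, 0, 70, 400, 24267] [ 0.02 -0.81  0.15] [ 1.04 -0.77  0.44]
[342, 5, 22, 103, 574] [ 0.71 -0.24  0.15] [ 0.98 -0.19  0.26]
[49, 88, 124, 45, 4202] [0.61 0.23 0.15] [0.73 0.46 0.31]
[358, 116, 7, 12, 62] [ 0.67 -0.25  0.15] [ 0.69 -0.24  0.2 ]
[359, 132, 9, 5, 27] [ 0.64 -0.26  0.15] [ 0.66 -0.24  0.2 ]
[429, 149, 27, 26, 140] [ 0.56 -0.49  0.15] [ 0.62 -0.42  0.16]
[499, 164, 64, 155, 3420] [ 0.21 -0.62  0.15] [ 0.54 -0.5   0.48]
[0, 308, 16, 38, 321] [0.14 0.49 0.22] [0.22 0.55 0.34]
[219, 368, 67, 32, 1491] [ 0.03 -0.09  0.15] [0.11 0.06 0.38]
[0, 389, 16, 11, 100] [0.12 0.29 0.59] [0.13 0.33 0.62]
```

step_arm([
  [-0.4,-0.59,-0.7],
  [-0.4,-0.57,-0.7],
  [-0.42,-0.57,-0.7],
  [-0.43,-0.55,-0.7],
  [-0.45,-0.55,-0.7],
], hand=[1,1,1,1,1], turn=[0.25,0.25,0.25,0.25,0.25])

```text
t: 0.6
tool_pos: [0.224, 0.4905, 0.3182]
tcp_rot: [-179.9, -0.0, 154.5]
force: [0.0, 0.3, 0.4]
grip_width: 1.002
```

step_arm([
  [-0.65,-0.75,-0.7],
  [-0.7,-0.72,-0.7],
  [-0.75,-0.68,-0.6],
  [-0.76,-0.64,0],
  [-0.78,-0.62,0],
], hand=[1,1,1,1,1], turn=[0.36,0.36,0.36,0.36,0.36])

```text
t: 1.1
tool_pos: [0.269, 0.3474, 0.3784]
tcp_rot: [179.9, 0.0, 144.2]
force: [0.7, 0.6, 0.8]
grip_width: 0.997
```

step_arm([
  [-0.81,-0.58,0],
  [-0.83,-0.56,0],
  [-0.84,-0.53,0],
  [-0.87,-0.5,0],
  [-0.88,-0.46,0],
], hand=[1,1,1,1,1], turn=[0.36,0.36,0.36,0.36,0.36])

```text
t: 1.6
tool_pos: [0.3155, 0.2051, 0.3776]
tcp_rot: [-180.0, -0.0, 133.9]
force: [-0.8, -0.3, -0.8]
grip_width: 0.998
```

step_arm([
  [-0.9,-0.43,0],
  [-0.92,-0.4,0],
  [-0.93,-0.37,0],
  [-0.95,-0.33,0],
  [-0.95,-0.3,0],
], hand=[1,1,1,1,1], turn=[0.36,0.36,0.36,0.36,0.36])

```text
t: 2.1
tool_pos: [0.3628, 0.0626, 0.3777]
tcp_rot: [-180.0, -0.0, 123.5]
force: [0.9, -0.7, 1.0]
grip_width: 1.0
```

step_arm([
  [-0.96,-0.26,0],
  [-0.97,-0.23,0],
  [-0.98,-0.19,0],
  [-0.99,-0.16,0],
  [-0.99,-0.12,0],
], hand=[1,1,1,1,1], turn=[0.36,0.36,0.36,0.36,0.36])

```text
t: 2.6
tool_pos: [0.41, -0.0794, 0.3776]
tcp_rot: [-180.0, -0.0, 113.2]
force: [0.8, 0.0, 0.4]
grip_width: 0.998
```

step_arm([
  [-1,-0.08,0],
  [-0.6,-0.05,0],
  [0,0,0],
], hand=[1,1,1], turn=[0.36,0.36,0])

```text
t: 2.9
tool_pos: [0.4248, -0.1257, 0.3769]
tcp_rot: [-179.9, -0.1, 109.0]
force: [0.2, 0.2, -1.5]
grip_width: 1.001
```

```bash
python3 - <<'E'
from h import *
o=st(); im,d,p=snap("wrist","w0")
print(ray(p,320,200))
E
```

```text
{'t': 2.9, 'q': [-26.6861, -15.9452, 98.155, -0.0269, 97.8973, -45.6916], 'tool_pos': [0.4248, -0.1257, 0.3769], 'tcp_rot': [-179.9061, -0.058, 109.0018], 'force': [0.1891, 0.1658, -1.5425], 'grip_width': 1.0014}
(array([ 0.40180436, -0.05802939,  0.54888701]), array([ 0.0919762 , -0.24003381, -0.96645187]))
```

View pics/w0.png

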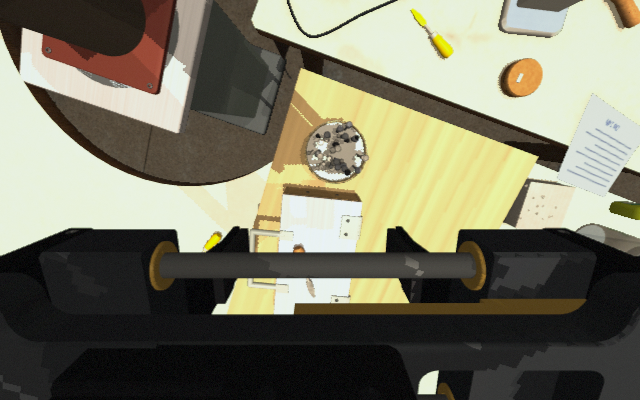

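The wrist camera view is largely blocked by the gripper. It does show the tray's left end, with corners at about (283,188) and (362,200), and the tin at (335,150). I'll measure from the top view and cross-check with these corners.

```bash
python3 - <<'E'
from h import *
im,d,p=load("top0")
hsv=cv2.cvtColor(im,cv2.COLOR_BGR2HSV)
box=np.zeros(im.shape[:2],np.uint8); box[170:262,316:424]=1
print("guard hsv",hsv[200,340],"riser",hsv[200,310],"file",hsv[217,370],"blade",hsv[205,390])
g=((hsv[...,1]<60)&(hsv[...,2]>120)&(box>0)).astype(np.uint8)
g=cv2.morphologyEx(g,cv2.MORPH_CLOSE,np.ones((7,7)))
go=cv2.morphologyEx(g,cv2.MORPH_OPEN,np.ones((9,9)))
# keep centroid-line method via contours
cs=max(cv2.findContours(go,0,1)[0],key=cv2.contourArea)
r=cv2.minAreaRect(cs); bp=cv2.boxPoints(r); print(r); 
C=np.array([onz(p,u,v,.121)[:2] for u,v in bp]); print("corners",C.round(4),"ctr",C.mean(0).round(4))
W=np.array([onz(p,u,v,.121)[:2] for u,v in cs[:,0]],np.float32); rr=cv2.minAreaRect(W); print("world",rr)
# handle: pixels of g not in dilated go
hb=g&(1-cv2.dilate(go,np.ones((5,5)))); ys,xs=np.nonzero(hb); print(len(xs),xs.min(),xs.max(),ys.min(),ys.max())
# file orange handle
o=((hsv[...,0]<25)&(hsv[...,1]>90)&(box>0)); o[:195]=0;o[226:]=0; o[:, :354]=0;o[:, 400:]=0
ys,xs=np.nonzero(o); print("orange",len(xs),xs.mean(),ys.mean())
v=im.copy(); v[hb>0]=(0,0,255); v[o]=(255,0,0); cv2.drawContours(v,[cs],-1,(0,255,0),1)
cv2.imwrite("pics/seg.png",cv2.resize(v[165:270,310:430],None,fx=6,fy=6,interpolation=cv2.INTER_NEAREST))
imw,dw,pw=load("w0")
for u,v in((283,188),(362,200),(283,194),(362,206)): print("w",onz(pw,u,v,.121).round(4))
E
```

```text
guard hsv [104  37 185] riser [ 28  94 162] file [ 16 161 155] blade [ 13  13 138]
((370.4038391113281, 208.01922607421875), (53.539703369140625, 93.74351501464844), 78.69007110595703)
corners [[ 0.5119 -0.1443]
 [ 0.5672 -0.3813]
 [ 0.4316 -0.4093]
 [ 0.3779 -0.1752]] ctr [ 0.4721 -0.2775]
world ((0.4719247817993164, -0.2770755887031555), (0.13819332420825958, 0.2411680519580841), 13.139774322509766)
333 322 423 233 261
orange 94 366.2659574468085 218.29787234042553
w [ 0.3805 -0.1648  0.121 ]
w [ 0.5063 -0.1424  0.121 ]
w [ 0.3834 -0.1741  0.121 ]
w [ 0.51   -0.1517  0.121 ]
```

View pics/seg.png

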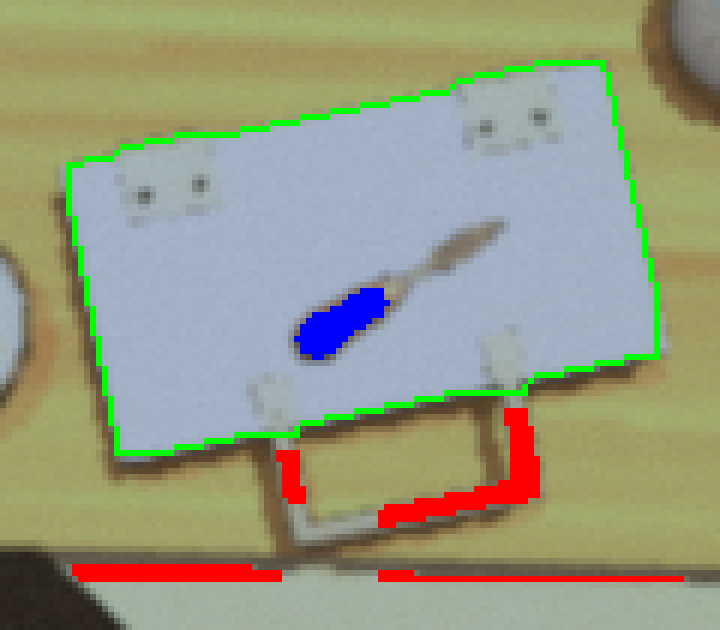

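The green outline fits the guard, the orange handle lies at crop (340,325) with the blade tip at (507,224), and the bow handle's bar runs from about (298,535) to (532,488). I'll turn these crop pixels into world points.

```bash
python3 - <<'E'
from h import *
im,d,p=load("top0")
f=lambda c,z: onz(p,c[0]/6-.5+310,c[1]/6-.5+165,z)
c=[f(x,.121)[:2] for x in((67,163),(605,60),(660,354),(115,457))]
c=np.array(c); print(c.round(4), c.mean(0).round(4))
for a,b in((1,0),(2,1),(2,3),(3,0)): v=c[b]-c[a]; print(np.linalg.norm(v).round(4),np.degrees(np.arctan2(v[1],v[0])).round(2))
h=[f(x,.118)[:2] for x in((300,533),(530,488))]; print("bar",np.round(h,4),np.mean(h,0).round(4), np.degrees(np.arctan2(*(h[0]-h[1])[::-1])))
e=[f(x,.131)[:2] for x in((297,343),(507,224))]; v=e[1]-e[0]; print("file",np.round(e,4),np.mean(e,0).round(4),np.linalg.norm(v),np.degrees(np.arctan2(v[1],v[0])))
yaw=np.radians(12.3);X=np.array([np.cos(yaw),np.sin(yaw)]);print("bar from guard ctr -110:",(c.mean(0)-.11*X).round(4))
def full(n,u,v,z): print(n,onz(p,u,v,z).round(4))
full("pot base?",357,140,.13);full("jar top",439,163,.156);full("tin top",296,218,.144)
E
```

```text
[[ 0.5102 -0.1482]
 [ 0.5621 -0.3793]
 [ 0.4355 -0.4039]
 [ 0.3849 -0.1724]] [ 0.4732 -0.2759]
0.2369 102.66
0.129 10.99
0.237 102.33
0.1276 10.92
bar [[ 0.3551 -0.2518]
 [ 0.377  -0.3494]] [ 0.366  -0.3006] 102.6302053419335
file [[ 0.4349 -0.2479]
 [ 0.4882 -0.3363]] [ 0.4615 -0.2921] 0.10325366650544937 -58.86805925164131
bar from guard ctr -110: [ 0.3657 -0.2994]
pot base? [ 0.647  -0.2384  0.13  ]
jar top [ 0.5875 -0.4454  0.156 ]
tin top [ 0.4384 -0.0884  0.144 ]
```

```bash
python3 - <<'E'
from plan import plan
plan([.4248,-.1257,.3769],109,[.452,-.277,.20],121.1)
E
```

```text
[[-0.63, -0.1, 0.74], [-0.63, -0.11, 0.73], [-0.63, -0.13, 0.74], [-0.62, -0.15, 0.74], [-0.62, -0.17, 0.74]] [np.float64(-0.26), np.float64(-0.27), np.float64(-0.26), np.float64(-0.27), np.float64(-0.26)]
[[-0.62, -0.18, 0.73], [-0.61, -0.19, 0.74], [-0.6, -0.22, 0.74]] [np.float64(-0.26), np.float64(-0.27), np.float64(-0.26)]
end [0.4519, -0.277, 0.1999] 121.09
```

step_arm([
  [-0.63,-0.1,0.74],
  [-0.63,-0.11,0.74],
  [-0.63,-0.13,0.74],
  [-0.62,-0.15,0.74],
  [-0.62,-0.17,0.74],
], hand=[0.3,0.3,0.3,0.3,0.3], turn=[-0.26,-0.27,-0.26,-0.27,-0.26])

```text
t: 3.45
tool_pos: [0.4421, -0.2179, 0.2662]
tcp_rot: [180.0, -0.0, 116.9]
force: [0.8, 0.1, 0.0]
grip_width: 0.676
```

step_arm([
  [-0.62,-0.18,0.73],
  [-0.61,-0.19,0.74],
  [-0.6,-0.22,0.74],
  [0,0,0],
  [0,0,0],
], hand=[0.3,0.3,0.3,0.3,0.3], turn=[-0.26,-0.27,-0.26,0,0])

```text
t: 3.95
tool_pos: [0.4523, -0.274, 0.2005]
tcp_rot: [-180.0, -0.1, 121.3]
force: [-0.3, -0.1, 0.4]
grip_width: 0.649
```

```bash
python3 - <<'E'
from h import *
st(); snap("wrist","w1");snap("scene","s1");st()
im=cv2.imread("pics/s1.png"); cv2.imwrite("pics/s1c.png",cv2.resize(im[150:320,230:480],None,fx=3,fy=3,interpolation=cv2.INTER_CUBIC))
E
```

```text
{'t': 3.95, 'q': [-39.7795, 0.0311, 102.4942, 0.03, 77.5743, -71.0733], 'tool_pos': [0.4523, -0.274, 0.2005], 'tcp_rot': [-179.9954, -0.1037, 121.2873], 'force': [-0.3038, -0.059, 0.4195], 'grip_width': 0.6493}
{'t': 4.05, 'q': [-39.7558, -0.0707, 102.4232, 0.0248, 77.5537, -71.0877], 'tool_pos': [0.4531, -0.2745, 0.2021], 'tcp_rot': [179.9466, 0.0809, 121.3265], 'force': [0.1802, -0.8141, -0.2444], 'grip_width': 0.6563}
```

View pics/w1.png

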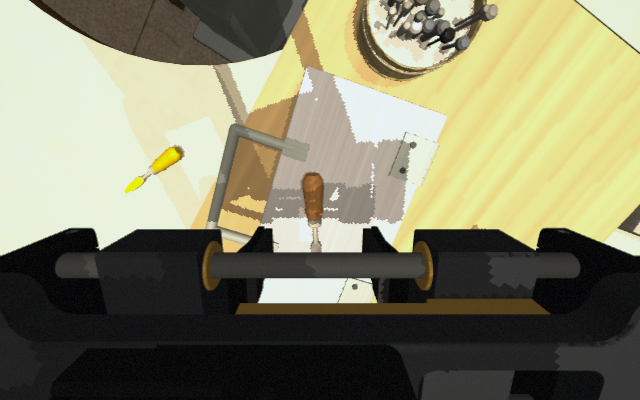

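View pics/s1c.png

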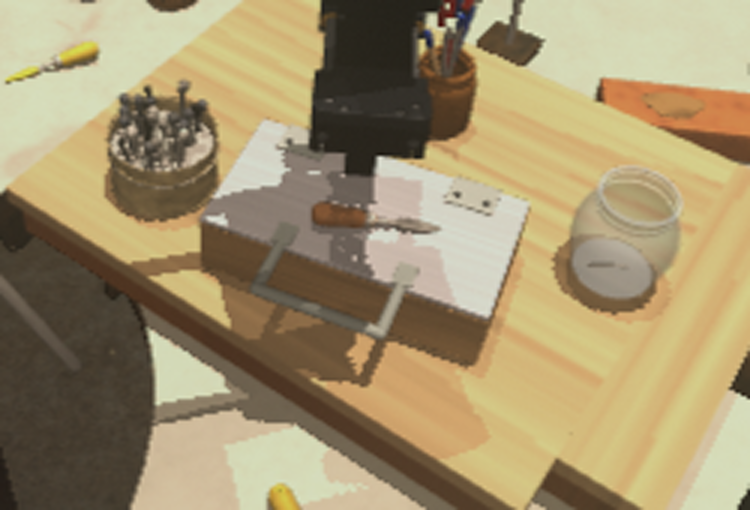

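Wrist view: the orange-brown file's butt is at (313,173) and its neck at (315,235), lined up with the jaws. The yellow look-alike at (155,170) is off the tray, so I leave it. Next I'll get a refined position from this view.

```bash
python3 - <<'E'
from h import *
im,d,p=load("w1")
hsv=cv2.cvtColor(im,cv2.COLOR_BGR2HSV)
for n,(u,v),z in(("butt",(313,173),.131),("handlemid",(313,200),.131),("neck",(315,235),.131),("cornerFL",(305,67),.121),("cornerBL",(447,113),.121),("barL",(238,129),.118),("barR",(211,232),.118)): print(n,onz(p,u,v,z).round(4))
P=cloud(p,d);print(P[195,313],P[200,340],P[128,238])
E
```

```text
butt [ 0.4327 -0.2485  0.131 ]
handlemid [ 0.4454 -0.2697  0.131 ]
neck [ 0.4645 -0.2978  0.131 ]
cornerFL [ 0.3817 -0.1768  0.121 ]
cornerBL [ 0.5061 -0.1443  0.121 ]
barL [ 0.3559 -0.2512  0.118 ]
barR [ 0.3778 -0.3528  0.118 ]
[ 0.44193356 -0.2636091   0.14042771] [ 0.46859946 -0.25890372  0.12040777] [ 0.35616909 -0.24997282  0.12093245]
```

step_arm([
  [0,0,0.7],
  [0,0,0.7],
  [0,0,0.36],
  [0,0,0],
], hand=[0.3,0.3,0.3,0.3], turn=[0,0,0,0])

```text
t: 4.45
tool_pos: [0.452, -0.2741, 0.1472]
tcp_rot: [-180.0, -0.1, 121.3]
force: [0.6, 0.0, -0.0]
grip_width: 0.649
```

step_arm([
  [0,0,0],
  [0,0,0],
  [0,0,0],
  [0,0,0],
  [0,0,0],
], hand=[-1,-1,-1,-1,-1], turn=[0,0,0,0,0], force=15)

```text
t: 4.95
tool_pos: [0.4526, -0.2755, 0.1482]
tcp_rot: [180.0, 0.0, 121.3]
force: [-0.5, -0.3, 0.1]
grip_width: 0.281
```

step_arm([
  [0,0,0],
  [0,0,-0.3],
  [0,0,-0.7],
  [0,0,-0.7],
  [0,0,-0.7],
], hand=[-1,-1,-1,-1,-1], turn=[0,0,0,0,0])

```text
t: 5.45
tool_pos: [0.4525, -0.2753, 0.2213]
tcp_rot: [180.0, 0.0, 121.3]
force: [0.3, -0.6, 0.5]
grip_width: 0.005
```

```bash
python3 - <<'E'
from h import *
from plan import plan
o=st(); snap("wrist","w2")
plan([*o["tool_pos"][:2],.22],o["tcp_rot"][2],[.63,-.085,.22],90)
E
```

```text
{'t': 5.45, 'q': [-39.8512, -0.8245, 101.0871, 0.0008, 79.7234, -71.1332], 'tool_pos': [0.4525, -0.2753, 0.2213], 'tcp_rot': [179.9947, 0.013, 121.2819], 'force': [0.2695, -0.5525, 0.5364], 'grip_width': 0.0055}
[[0.26, 0.93, 0.0], [0.32, 0.91, 0.0], [0.37, 0.89, 0.0], [0.42, 0.86, 0.0], [0.48, 0.84, 0.0]] [np.float64(0.61), np.float64(0.6), np.float64(0.61), np.float64(0.61), np.float64(0.6)]
[[0.53, 0.81, 0.0], [0.57, 0.77, 0.0], [0.62, 0.74, 0.0], [0.66, 0.7, 0.0]] [np.float64(0.61), np.float64(0.61), np.float64(0.6), np.float64(0.61)]
end [0.63, -0.0851, 0.22] 90.0
```

View pics/w2.png

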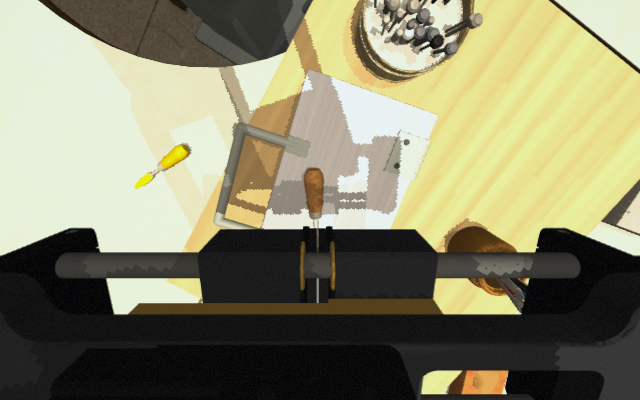

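The grip slipped: the gripper reads shut, and the file still lies on the guard with its butt at (313,168) and neck at about (316,215). I'll re-measure and grasp the thick handle.

```bash
python3 - <<'E'
from h import *
im,d,p=load("w2"); P=cloud(p,d)
for u,v in((313,169),(313,185),(314,200),(316,216),(317,228)): print(onz(p,u,v,.131).round(4),P[v,u].round(4))
hsv=cv2.cvtColor(im,cv2.COLOR_BGR2HSV)
for v in range(165,230,5):
    r=np.nonzero((P[v,280:350,2]>.127)&(P[v,280:350,2]<.16))[0]+280
    if len(r): print(v,r.min(),r.max(),P[v,r,2].max().round(3),np.linalg.norm(P[v,r.min()]-P[v,r.max()]).round(4))
E
```

```text
[ 0.4325 -0.2496  0.131 ] [ 0.4322 -0.249   0.1353]
[ 0.4405 -0.263   0.131 ] [ 0.4395 -0.261   0.1417]
[ 0.4491 -0.2754  0.131 ] [ 0.4481 -0.2736  0.1388]
[ 0.4594 -0.2886  0.131 ] [ 0.4588 -0.2875  0.1346]
[ 0.4669 -0.299   0.131 ] [ 0.447  -0.2662  0.2321]
170 307 320 0.138 0.0123
175 304 323 0.142 0.0181
180 304 323 0.142 0.0182
185 305 323 0.143 0.0172
190 305 323 0.14 0.0177
195 306 322 0.139 0.0162
200 307 322 0.139 0.0147
205 307 322 0.14 0.0147
210 309 321 0.136 0.012
215 309 321 0.135 0.0122
220 314 317 0.13 0.0032
225 314 317 0.129 0.0031
```

step_arm([
  [0.3,-0.08,0],
  [0,0,0],
  [0,0,0.5],
  [0,0,0.9],
  [0,0,0.7],
], hand=[0,0,0,0,0], turn=[0,0,0,0,0])

```text
t: 6.0
tool_pos: [0.4446, -0.2679, 0.1535]
tcp_rot: [-179.9, -0.2, 121.3]
force: [0.2, -1.2, -0.4]
grip_width: 0.376
```

step_arm([
  [0,0,0.35],
  [0,0,0],
], hand=[0,0], turn=[0,0])

```text
t: 6.2
tool_pos: [0.444, -0.2674, 0.1431]
tcp_rot: [-179.9, -0.3, 121.3]
force: [-0.9, 0.0, -0.1]
grip_width: 0.481
```

step_arm([
  [0,0,0],
  [0,0,0],
  [0,0,0],
  [0,0,0],
  [0,0,0],
], hand=[-1,-1,-1,-1,-1], turn=[0,0,0,0,0], force=20)

```text
t: 6.7
tool_pos: [0.446, -0.269, 0.1469]
tcp_rot: [180.0, 0.1, 121.3]
force: [0.5, 0.2, -0.7]
grip_width: 0.13
```

step_arm([
  [0,0,0],
  [0,0,0],
  [0,0,0],
], hand=[-1,-1,-1], turn=[0,0,0])

```text
t: 7.0
tool_pos: [0.4457, -0.2688, 0.1463]
tcp_rot: [180.0, -0.0, 121.3]
force: [0.5, -0.2, 0.1]
grip_width: 0.008
```

```bash
python3 - <<'E'
from h import *
st(); snap("wrist","w3");snap("scene","s3")
im=cv2.imread("pics/s3.png"); cv2.imwrite("pics/s3c.png",cv2.resize(im[170:290,270:440],None,fx=4.5,fy=4.5,interpolation=cv2.INTER_CUBIC))
E
```

```text
{'t': 7.0, 'q': [-39.7788, 1.6668, 106.8836, 0.0008, 71.4499, -71.0638], 'tool_pos': [0.4457, -0.2688, 0.1463], 'tcp_rot': [179.9994, -0.0006, 121.2848], 'force': [0.5433, -0.1831, 0.1089], 'grip_width': 0.0082}
```

View pics/w3.png

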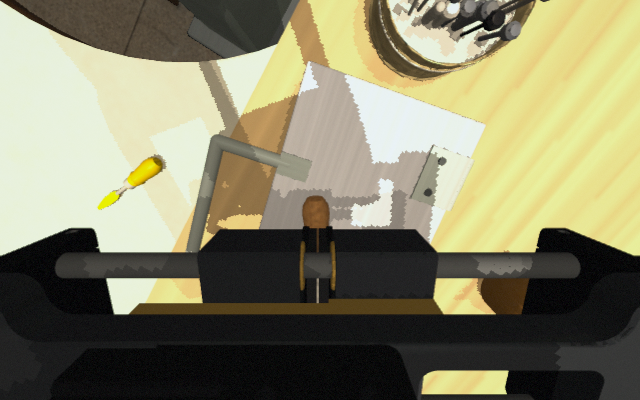

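View pics/s3c.png

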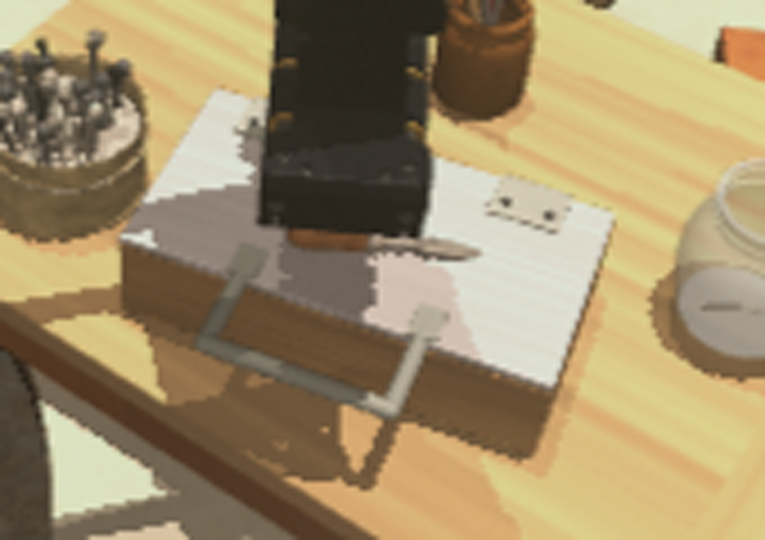

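```bash
python3 - <<'E'
from h import *
im,d,p=load("s3"); P=cloud(p,d)
def prj(p,X): return cv2.projectPoints(np.array([X],float),p["rvec"],p["tvec"],p["mtx"],None)[0].ravel()
pos=np.array([.4457,-.2688,.1463])
for n,dz in(("tcp",0),("tip",-.025),("body",.045)): print(n,prj(p,pos+[0,0,dz]).round(1))
v=cv2.resize(im[170:290,270:440],None,fx=4.5,fy=4.5,interpolation=cv2.INTER_CUBIC)
for dz,c in((0,(0,255,0)),(-.025,(0,0,255)),(.045,(255,0,0))):
    q=(prj(p,pos+[0,0,dz])-[270,170]+.5)*4.5; cv2.circle(v,tuple(q.astype(int).tolist()),5,c,-1)
cv2.imwrite("pics/s3d.png",v)
for (u,vv) in((330,200),(345,210),(348,216),(345,218),(343,222),(350,223)): print(u,vv,P[vv,u].round(3))
E
```

```text
tcp [343.2 216.8]
tip [342.5 223.8]
body [344.7 203.3]
330 200 [ 0.368 -0.278  0.268]
345 210 [ 0.363 -0.317  0.268]
348 216 [ 0.375 -0.319  0.242]
345 218 [ 0.373 -0.313  0.234]
343 222 [ 0.439 -0.273  0.137]
350 223 [ 0.45  -0.286  0.132]
```

View pics/s3d.png

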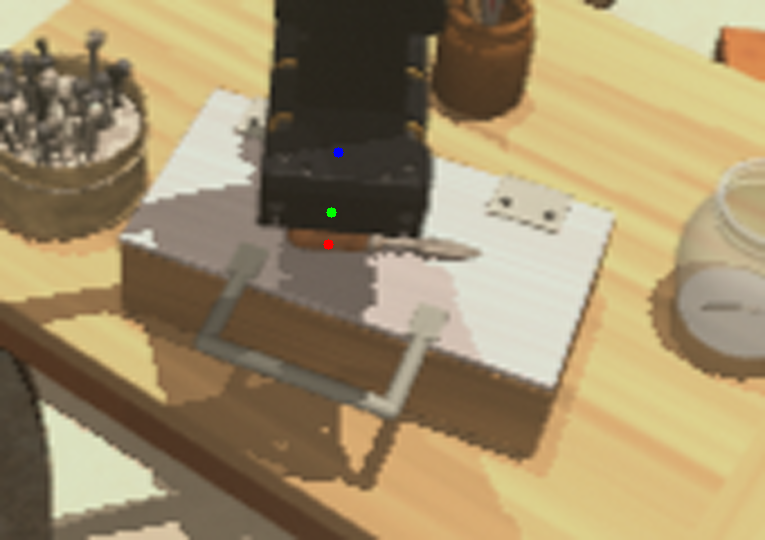

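```bash
python3 - <<'E'
from h import *
im,d,p=load("w3"); P=cloud(p,d)
def prj(p,X): return cv2.projectPoints(np.array([X],float),p["rvec"],p["tvec"],p["mtx"],None)[0].ravel()
pos=np.array([.4457,-.2688,.1463])
for dz in(.05,.02,0,-.006,-.025): print(dz,prj(p,pos+[0,0,dz]).round(1))
for v in range(190,305,6): print(v,[P[v,u].round(3).tolist() for u in(310,317,326)])
cv2.imwrite("pics/w3c.png",cv2.resize(im[150:320,250:390],None,fx=3.5,fy=3.5,interpolation=cv2.INTER_CUBIC))
E
```

```text
0.05 [316.9 276.3]
0.02 [316.9 250. ]
0 [316.9 237.1]
-0.006 [316.9 233.7]
-0.025 [316.9 224.3]
190 [[0.428, -0.249, 0.121], [0.432, -0.246, 0.121], [0.438, -0.243, 0.122]]
196 [[0.429, -0.251, 0.128], [0.433, -0.248, 0.131], [0.44, -0.247, 0.12]]
202 [[0.43, -0.252, 0.139], [0.434, -0.25, 0.138], [0.44, -0.247, 0.134]]
208 [[0.432, -0.255, 0.141], [0.436, -0.253, 0.141], [0.442, -0.25, 0.138]]
214 [[0.434, -0.259, 0.141], [0.438, -0.256, 0.142], [0.444, -0.254, 0.139]]
220 [[0.436, -0.263, 0.141], [0.44, -0.26, 0.141], [0.446, -0.258, 0.138]]
226 [[0.439, -0.267, 0.14], [0.443, -0.264, 0.14], [0.449, -0.262, 0.138]]
232 [[0.437, -0.262, 0.164], [0.445, -0.268, 0.139], [0.445, -0.257, 0.164]]
238 [[0.437, -0.262, 0.172], [0.448, -0.272, 0.138], [0.445, -0.257, 0.172]]
244 [[0.437, -0.262, 0.181], [0.45, -0.276, 0.138], [0.445, -0.258, 0.18]]
250 [[0.437, -0.262, 0.188], [0.453, -0.281, 0.137], [0.444, -0.258, 0.188]]
256 [[0.427, -0.242, 0.241], [0.429, -0.24, 0.241], [0.431, -0.239, 0.241]]
262 [[0.427, -0.242, 0.244], [0.429, -0.242, 0.242], [0.431, -0.239, 0.244]]
268 [[0.428, -0.244, 0.244], [0.43, -0.242, 0.244], [0.432, -0.241, 0.244]]
274 [[0.429, -0.246, 0.243], [0.431, -0.244, 0.244], [0.433, -0.243, 0.244]]
280 [[0.441, -0.268, 0.205], [0.468, -0.306, 0.129], [0.448, -0.264, 0.205]]
286 [[0.443, -0.27, 0.205], [0.471, -0.311, 0.127], [0.449, -0.266, 0.206]]
292 [[0.445, -0.273, 0.205], [0.474, -0.316, 0.126], [0.451, -0.269, 0.205]]
298 [[0.446, -0.276, 0.204], [0.478, -0.321, 0.125], [0.453, -0.272, 0.205]]
304 [[0.431, -0.249, 0.252], [0.433, -0.248, 0.253], [0.435, -0.247, 0.252]]
```

View pics/w3c.png

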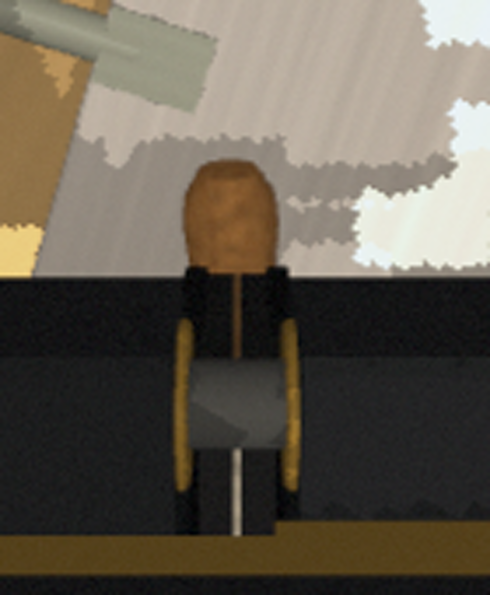

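```bash
python3 - <<'E'
from h import *
im,d,p=load("s1"); P=cloud(p,d)
def prj(p,X): return cv2.projectPoints(np.array([X],float),p["rvec"],p["tvec"],p["mtx"],None)[0].ravel()
a=np.radians(121.3); Y=np.array([np.sin(a),-np.cos(a),0]); pos=np.array([.453,-.2745,.202])
v=cv2.resize(im[150:250,290:440],None,fx=5,fy=5,interpolation=cv2.INTER_CUBIC)
for s in(-.036,-.028,0,.028,.036):
  for dz,c in((0,(0,255,0)),(-.025,(0,0,255))):
    q=prj(p,pos+s*Y+[0,0,dz]); print(s,dz,q.round(1)); q=(q-[290,150]+.5)*5; cv2.circle(v,tuple(q.astype(int).tolist()),4,c,-1)
cv2.imwrite("pics/s1d.png",v)
for vv in range(186,214,3): print(vv,[P[vv,u].round(3).tolist() for u in(346,350,354)])
E
```

```text
-0.036 0 [348.5 210.7]
-0.036 -0.025 [347.5 218.4]
-0.028 0 [348.6 208.1]
-0.028 -0.025 [347.6 215.8]
0 0 [349.  199.2]
0 -0.025 [348.1 207. ]
0.028 0 [349.4 190.8]
0.028 -0.025 [348.4 198.5]
0.036 0 [349.5 188.5]
0.036 -0.025 [348.5 196.2]
186 [[0.37, -0.31, 0.322], [0.373, -0.316, 0.323], [0.378, -0.322, 0.323]]
189 [[0.366, -0.313, 0.319], [0.37, -0.319, 0.32], [0.373, -0.325, 0.321]]
192 [[0.367, -0.313, 0.311], [0.373, -0.318, 0.309], [0.375, -0.325, 0.312]]
195 [[0.374, -0.309, 0.296], [0.376, -0.317, 0.298], [0.382, -0.323, 0.298]]
198 [[0.375, -0.31, 0.287], [0.378, -0.317, 0.289], [0.382, -0.323, 0.289]]
201 [[0.418, -0.287, 0.232], [0.379, -0.317, 0.28], [0.382, -0.324, 0.282]]
204 [[0.418, -0.287, 0.222], [0.424, -0.294, 0.221], [0.427, -0.302, 0.225]]
207 [[0.419, -0.288, 0.213], [0.424, -0.295, 0.213], [0.428, -0.303, 0.215]]
210 [[0.49, -0.25, 0.121], [0.496, -0.258, 0.121], [0.504, -0.265, 0.119]]
213 [[0.482, -0.255, 0.121], [0.488, -0.263, 0.12], [0.494, -0.271, 0.121]]
```

View pics/s1d.png

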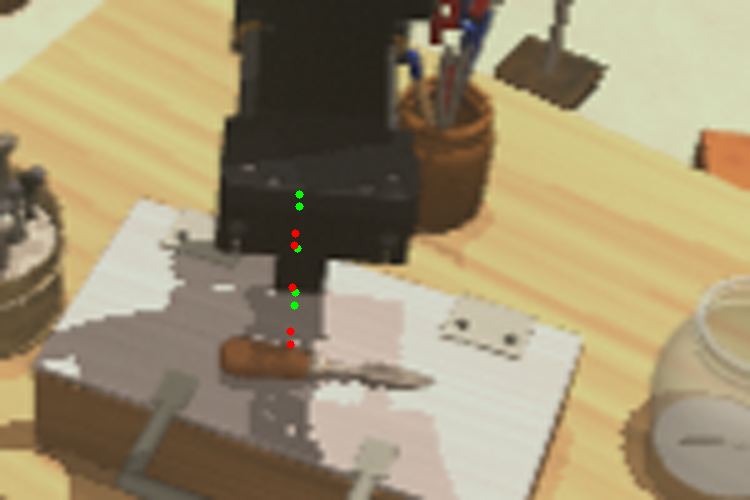

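The finger bottoms sit about 9–14 mm above the reported TCP height, not 25 mm below it. In s1 they are at z≈0.21 with TCP reading 0.2015, and in w3 at ≈0.158 with TCP reading 0.146. So the fingers closed above the file. I'll open here and go down in small steps, watching the force.

step_arm([
  [0,0,0],
  [0,0,0],
  [0,0,0],
  [0,0,0],
  [0,0,0.2],
], hand=[0,0,0,0,0], turn=[0,0,0,0,0])

```text
t: 7.6
tool_pos: [0.4463, -0.2693, 0.141]
tcp_rot: [180.0, 0.1, 121.3]
force: [0.3, -0.4, 0.5]
grip_width: 0.372
```

step_arm([
  [0,0,0.3],
  [0,0,0.3],
  [0,0,0],
], hand=[0,0,0], turn=[0,0,0])

```text
t: 7.9
tool_pos: [0.4445, -0.2678, 0.12]
tcp_rot: [-179.9, -0.2, 121.3]
force: [0.1, -0.1, -0.5]
grip_width: 0.492
```

```bash
python3 - <<'E'
from h import *
st(); im,d,p=snap("wrist","w4"); P=cloud(p,d)
cv2.imwrite("pics/w4c.png",cv2.resize(im[150:320,220:420],None,fx=3.5,fy=3.5,interpolation=cv2.INTER_CUBIC))
snap("scene","s4"); im=cv2.imread("pics/s4.png"); cv2.imwrite("pics/s4c.png",cv2.resize(im[170:270,290:400],None,fx=5,fy=5,interpolation=cv2.INTER_CUBIC))
for v in range(214,250,4): print(v,[P[v,u].round(3).tolist() for u in(270,276,282,316,352,358)])
E
```

```text
{'t': 7.9, 'q': [-39.7825, 3.3479, 108.1786, 0.0013, 68.6925, -71.0631], 'tool_pos': [0.4445, -0.2678, 0.12], 'tcp_rot': [-179.9301, -0.2075, 121.28], 'force': [0.1119, -0.0907, -0.4587], 'grip_width': 0.4918}
214 [[0.41, -0.27, 0.121], [0.413, -0.268, 0.121], [0.416, -0.265, 0.121], [0.433, -0.249, 0.138], [0.455, -0.242, 0.122], [0.458, -0.24, 0.122]]
218 [[0.411, -0.272, 0.121], [0.414, -0.27, 0.121], [0.418, -0.268, 0.121], [0.434, -0.251, 0.14], [0.457, -0.244, 0.121], [0.46, -0.242, 0.122]]
222 [[0.412, -0.274, 0.121], [0.416, -0.272, 0.121], [0.419, -0.27, 0.12], [0.435, -0.253, 0.141], [0.458, -0.246, 0.121], [0.462, -0.244, 0.121]]
226 [[0.413, -0.273, 0.131], [0.417, -0.275, 0.12], [0.42, -0.272, 0.122], [0.436, -0.254, 0.142], [0.46, -0.249, 0.121], [0.463, -0.247, 0.121]]
230 [[0.414, -0.272, 0.137], [0.418, -0.272, 0.134], [0.421, -0.27, 0.134], [0.437, -0.257, 0.141], [0.458, -0.248, 0.131], [0.461, -0.246, 0.134]]
234 [[0.415, -0.272, 0.143], [0.419, -0.272, 0.14], [0.422, -0.271, 0.136], [0.438, -0.259, 0.141], [0.459, -0.25, 0.132], [0.46, -0.247, 0.14]]
238 [[0.416, -0.272, 0.149], [0.419, -0.271, 0.147], [0.423, -0.273, 0.138], [0.44, -0.261, 0.142], [0.461, -0.252, 0.133], [0.459, -0.247, 0.146]]
242 [[0.417, -0.272, 0.153], [0.42, -0.27, 0.153], [0.424, -0.275, 0.137], [0.441, -0.264, 0.14], [0.462, -0.255, 0.133], [0.458, -0.247, 0.152]]
246 [[0.418, -0.272, 0.157], [0.421, -0.271, 0.156], [0.426, -0.277, 0.138], [0.443, -0.266, 0.14], [0.463, -0.257, 0.134], [0.459, -0.248, 0.155]]
```

View pics/w4c.png

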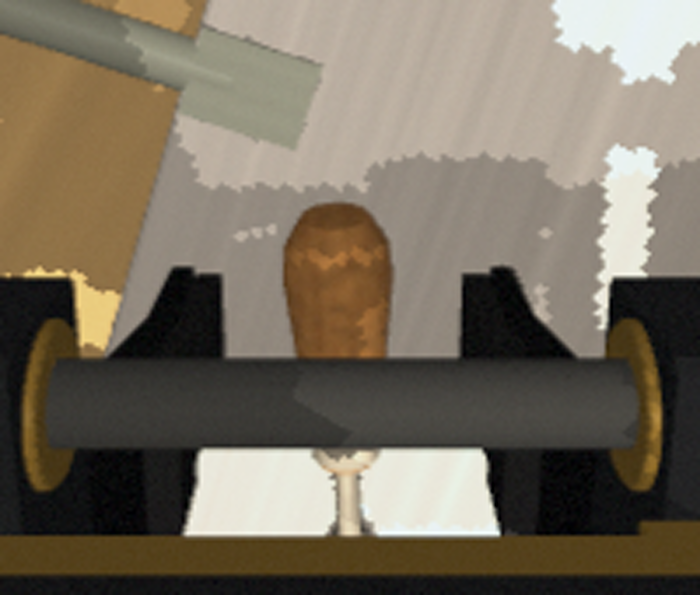

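View pics/s4c.png

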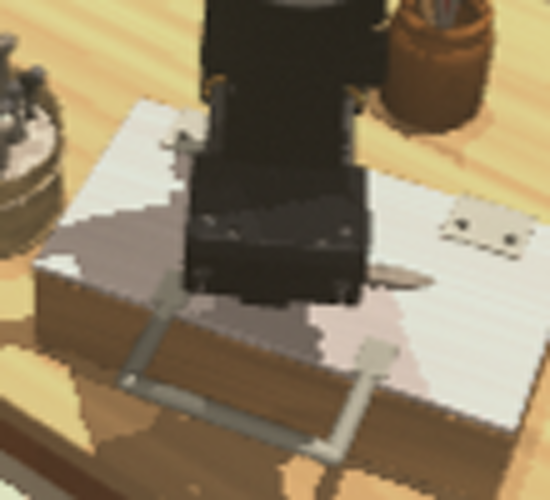

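Fingers straddle the orange handle with their bottoms at z≈0.130 (reported TCP 0.120). So I take fingertip z ≈ reported z + 0.010 from here on. I'll go 5 mm lower and close.

step_arm([
  [0,0,0.17],
  [0,0,0],
  [0,0,0],
  [0,0,0],
  [0,0,0],
], hand=[0,0,-1,-1,-1], turn=[0,0,0,0,0], force=20)

```text
t: 8.5
tool_pos: [0.4459, -0.2689, 0.1175]
tcp_rot: [180.0, 0.0, 121.3]
force: [-0.5, 0.2, -0.4]
grip_width: 0.308
```

step_arm([
  [0,0,0],
  [0,0,0],
  [0,0,0],
  [0,0,0],
], hand=[-1,-1,-1,-1], turn=[0,0,0,0])

```text
t: 8.9
tool_pos: [0.4458, -0.2689, 0.1174]
tcp_rot: [180.0, 0.0, 121.3]
force: [0.1, 0.5, 0.7]
grip_width: 0.157
```

step_arm([
  [0,0,-0.4],
  [0,0,-0.7],
  [0,0,-0.8],
  [0,0,-0.8],
], hand=[-1,-1,-1,-1], turn=[0,0,0,0])

```text
t: 9.3
tool_pos: [0.4456, -0.2687, 0.1997]
tcp_rot: [180.0, -0.0, 121.3]
force: [0.4, -0.5, 0.4]
grip_width: 0.157
```

```bash
python3 - <<'E'
from h import *
from plan import plan
o=st(); im,d,p=snap("wrist","w5")
cv2.imwrite("pics/w5c.png",cv2.resize(im[100:320,200:440],None,fx=2.5,fy=2.5))
plan([*o["tool_pos"][:2],.20],o["tcp_rot"][2],[.625,-.085,.20],90)
E
```

```text
{'t': 9.3, 'q': [-39.7772, -1.2029, 103.8081, 0.0024, 77.4007, -71.0633], 'tool_pos': [0.4456, -0.2687, 0.1997], 'tcp_rot': [179.9997, -0.0064, 121.2856], 'force': [0.3793, -0.5357, 0.4233], 'grip_width': 0.1568}
[[0.24, 0.92, 0.0], [0.29, 0.91, 0.0], [0.34, 0.88, 0.0], [0.4, 0.86, 0.0], [0.45, 0.84, 0.0]] [np.float64(0.61), np.float64(0.6), np.float64(0.61), np.float64(0.61), np.float64(0.6)]
[[0.51, 0.81, 0.0], [0.54, 0.78, 0.0], [0.6, 0.74, 0.0], [0.64, 0.7, 0.0]] [np.float64(0.61), np.float64(0.61), np.float64(0.6), np.float64(0.61)]
end [0.6249, -0.0849, 0.2] 90.0
```

View pics/w5c.png

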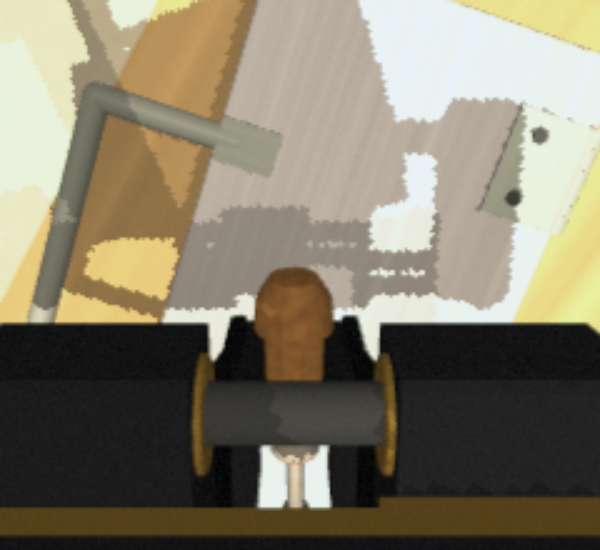

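The file is held between the jaws and clear of the guard. I'll carry it over the tray to the free riser area at the back left.

step_arm([
  [0.24,0.92,0],
  [0.29,0.91,0],
  [0.34,0.88,0],
  [0.4,0.86,0],
  [0.45,0.84,0],
], hand=[-1,-1,-1,-1,-1], turn=[0.61,0.6,0.61,0.61,0.6])

```text
t: 9.85
tool_pos: [0.5461, -0.1661, 0.1986]
tcp_rot: [180.0, 0.0, 103.8]
force: [-0.1, 0.1, -0.4]
grip_width: 0.158
```

step_arm([
  [0.51,0.81,0],
  [0.54,0.78,0],
  [0.6,0.74,0],
  [0.64,0.7,0],
  [0,0,0],
], hand=[-1,-1,-1,-1,-1], turn=[0.61,0.61,0.6,0.61,0])

```text
t: 10.35
tool_pos: [0.6267, -0.0824, 0.1983]
tcp_rot: [179.9, -0.1, 90.1]
force: [-0.4, -0.2, -1.0]
grip_width: 0.154
```

```bash
python3 - <<'E'
from h import *
o=st(); im,d,p=snap("wrist","w6"); P=cloud(p,d)
cv2.imwrite("pics/w6.png",im)
q=P[(P[...,2]>.15)&(P[...,2]<.175)&(P[...,0]>.55)&(P[...,0]<.7)]
if len(q):print("file?",q.min(0),q.max(0))
print(P[210,317],P[190,317],P[150,330])
E
```

```text
{'t': 10.35, 'q': [-14.6708, 14.1163, 87.2896, 0.0712, 78.5525, -14.7828], 'tool_pos': [0.6267, -0.0824, 0.1983], 'tcp_rot': [179.942, -0.0568, 90.098], 'force': [-0.3862, -0.1838, -0.966], 'grip_width': 0.1539}
[ 0.62637081 -0.05829187  0.21482226] [ 0.62647614 -0.08127867  0.06040063] [ 0.64099706 -0.03597126  0.05808374]
```

View pics/w6.png

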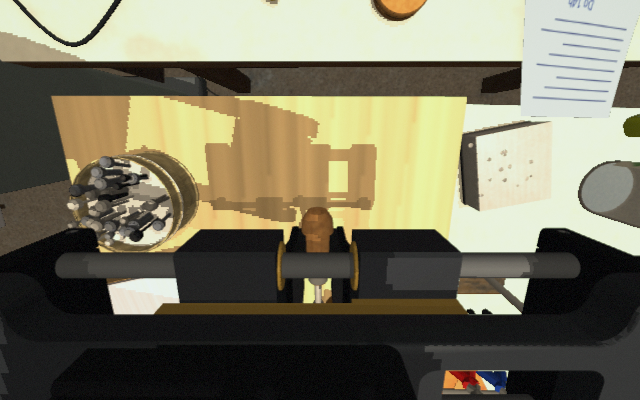

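step_arm([
  [0,0,0.8],
  [0,0,1],
  [0,0,1],
  [0,0,1],
  [0,0,0.6],
], hand=[-1,-1,-1,-1,-1], turn=[0,0,0,0,0])

```text
t: 10.9
tool_pos: [0.6227, -0.0857, 0.0635]
tcp_rot: [-179.8, -0.0, 90.0]
force: [0.1, 0.4, -0.4]
grip_width: 0.159
```

step_arm([
  [0,0,0.1],
  [0,0,0.08],
  [0,0,0],
], hand=[-1,-1,-1], turn=[0,0,0])

```text
t: 11.2
tool_pos: [0.6257, -0.0857, 0.0621]
tcp_rot: [179.9, 0.0, 90.0]
force: [0.4, -0.2, 0.1]
grip_width: 0.159
```

step_arm([
  [0,0,0.12],
  [0,0,0],
  [0,0,0],
], hand=[-1,-1,-1], turn=[0,0,0])

```text
t: 11.5
tool_pos: [0.6253, -0.0851, 0.0578]
tcp_rot: [180.0, 0.0, 90.0]
force: [-0.3, 0.6, -0.5]
grip_width: 0.158
```

step_arm([
  [0,0,0.06],
  [0,0,0],
], hand=[-1,-1], turn=[0,0])

```text
t: 11.7
tool_pos: [0.6255, -0.0851, 0.0563]
tcp_rot: [179.9, 0.0, 90.0]
force: [-1.4, 0.3, 2.9]
grip_width: 0.156
```

Contact shows as 2.9 N upward. Releasing.

step_arm([
  [0,0,0],
  [0,0,0],
  [0,0,0],
  [0,0,0],
  [0,0,-0.3],
], hand=[-0.3,-0.3,-0.3,-0.3,-0.3], turn=[0,0,0,0,0])

```text
t: 12.2
tool_pos: [0.6237, -0.0848, 0.0631]
tcp_rot: [-179.8, -0.0, 90.0]
force: [-1.2, 0.1, -1.0]
grip_width: 0.344
```

step_arm([
  [0,0,-0.7],
  [0,0,-1],
  [0,0,-1],
  [0,0,-1],
  [0,0,-0.7],
], hand=[-0.3,-0.3,-0.3,-0.3,-0.3], turn=[0,0,0,0,0])

```text
t: 12.7
tool_pos: [0.626, -0.0853, 0.1999]
tcp_rot: [179.8, 0.1, 90.0]
force: [0.4, 0.7, 0.1]
grip_width: 0.352
```

```bash
python3 - <<'E'
from h import *
from plan import plan
o=st(); snap("wrist","w7"); snap("scene","s7")
im=cv2.imread("pics/s7.png"); cv2.imwrite("pics/s7c.png",cv2.resize(im[120:300,230:470],None,fx=3,fy=3,interpolation=cv2.INTER_CUBIC))
# bar mid .3665,-.301 ; tool yaw 102.3
plan([*o["tool_pos"][:2],.19],o["tcp_rot"][2],[.3665,-.301,.19],102.3)
E
```

```text
{'t': 12.7, 'q': [-14.9053, 13.8783, 87.3987, 0.0004, 78.5224, -14.9092], 'tool_pos': [0.626, -0.0853, 0.1999], 'tcp_rot': [179.8061, 0.0512, 90.0037], 'force': [0.3917, 0.7385, 0.0775], 'grip_width': 0.3522}
[[-0.6, -0.72, 0.0], [-0.59, -0.73, 0.0], [-0.57, -0.74, 0.0], [-0.56, -0.76, 0.0], [-0.54, -0.76, 0.0]] [np.float64(-0.18), np.float64(-0.18), np.float64(-0.18), np.float64(-0.18), np.float64(-0.17)]
[[-0.54, -0.77, 0.0], [-0.51, -0.78, 0.0], [-0.51, -0.79, 0.0], [-0.49, -0.8, 0.0], [-0.48, -0.81, 0.0]] [np.float64(-0.18), np.float64(-0.18), np.float64(-0.18), np.float64(-0.18), np.float64(-0.18)]
[[-0.46, -0.81, 0.0], [-0.44, -0.83, 0.0]] [np.float64(-0.18), np.float64(-0.18)]
end [0.3664, -0.3009, 0.19] 102.32
```

View pics/s7c.png

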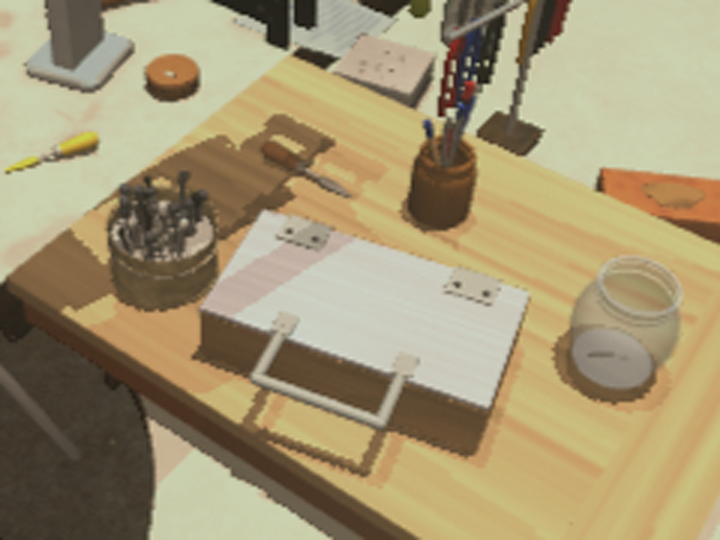

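The file lies flat on the riser at crop (305,168), with its yellow twin untouched at (55,150). Next, the guard handle.

step_arm([
  [-0.6,-0.72,0],
  [-0.59,-0.73,0],
  [-0.57,-0.74,0],
  [-0.56,-0.76,0],
  [-0.54,-0.76,0],
], hand=[-0.3,-0.3,-0.3,-0.3,-0.3], turn=[-0.18,-0.18,-0.18,-0.18,-0.17])

```text
t: 13.3
tool_pos: [0.5153, -0.1752, 0.1953]
tcp_rot: [-179.9, -0.0, 95.1]
force: [0.4, 1.0, 0.2]
grip_width: 0.349
```

step_arm([
  [-0.54,-0.77,0],
  [-0.51,-0.78,0],
  [-0.51,-0.79,0],
  [-0.49,-0.8,0],
  [-0.48,-0.81,0],
], hand=[-0.3,-0.3,-0.3,-0.3,-0.3], turn=[-0.18,-0.18,-0.18,-0.18,-0.18])

```text
t: 13.8
tool_pos: [0.4073, -0.2651, 0.1955]
tcp_rot: [-180.0, -0.1, 100.3]
force: [0.8, -0.1, 0.1]
grip_width: 0.349
```

step_arm([
  [-0.46,-0.81,0],
  [-0.44,-0.83,0],
  [0,0,0.3],
  [0,0,0.2],
], hand=[-0.3,-0.3,-0.3,-0.3], turn=[-0.18,-0.18,0,0])

```text
t: 14.2
tool_pos: [0.3648, -0.3004, 0.1802]
tcp_rot: [-180.0, -0.1, 102.2]
force: [0.1, 1.4, 0.3]
grip_width: 0.354
```

```bash
python3 - <<'E'
from h import *
o=st(); snap("wrist","w8")
E
```

```text
{'t': 14.2, 'q': [-49.0628, -7.113, 111.5302, 0.0248, 75.6554, -61.274], 'tool_pos': [0.3648, -0.3004, 0.1802], 'tcp_rot': [-179.9861, -0.0752, 102.205], 'force': [0.1363, 1.4126, 0.31], 'grip_width': 0.3539}
```

View pics/w8.png

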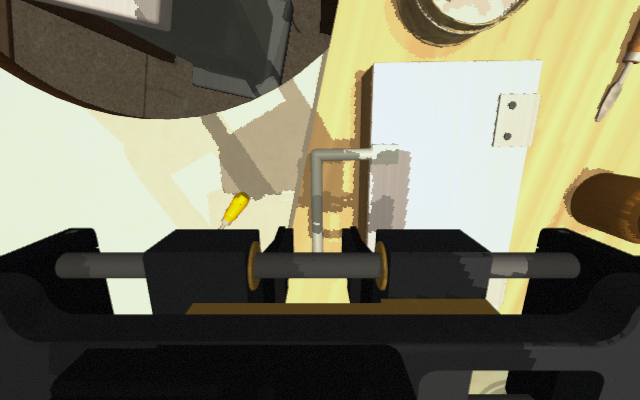

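The bar runs straight between the open fingers (u≈317, rows 160–245). Descending.

step_arm([
  [0,0,0.8],
  [0,0,0.8],
  [0,0,0.8],
  [0,0,0.6],
  [0,0,0],
], hand=[-0.3,-0.3,-0.3,-0.3,-0.3], turn=[0,0,0,0,0])

```text
t: 14.75
tool_pos: [0.3643, -0.2978, 0.0881]
tcp_rot: [-179.8, -0.3, 102.4]
force: [0.2, 0.1, -0.4]
grip_width: 0.352
```

step_arm([
  [0,0,0],
  [0,0,0],
  [0,0,0],
  [0,0,0],
  [0,0,0],
], hand=[-1,-1,-1,-1,-1], turn=[0,0,0,0,0], force=25)

```text
t: 15.25
tool_pos: [0.3645, -0.3016, 0.0926]
tcp_rot: [-179.9, 0.1, 102.3]
force: [-5.5, -0.3, 3.9]
grip_width: 0.101
```

```bash
python3 - <<'E'
from h import *
im,d,p=load("w8"); print([onz(p,317,v,.118).round(4).tolist() for v in(155,200,245)], [onz(p,u,v,.121).round(4).tolist() for u,v in((374,63),(541,60))])
st()
E
```

```text
[[0.3544, -0.253, 0.118], [0.3626, -0.2914, 0.118], [0.3716, -0.3332, 0.118]] [[0.3824, -0.1753, 0.121], [0.5066, -0.1464, 0.121]]
{'t': 15.25, 'q': [-49.0593, -1.1485, 116.0084, -0.1627, 65.1312, -61.333], 'tool_pos': [0.3645, -0.3016, 0.0926], 'tcp_rot': [-179.8747, 0.0786, 102.3422], 'force': [-5.4982, -0.2924, 3.9119], 'grip_width': 0.1008}
```

```bash
python3 - <<'E'
import numpy as np
th=np.concatenate([[0,.05],np.arange(.14,1.0,.1),np.arange(1.04,1.75,.1),[1.80,1.82]])
y=0;z=0;R=.175;o=[]
for t in th[1:]:
    a=round((R*(1-np.cos(t))-y)/.03,2);b=round((R*np.sin(t)-z)/.03,2);y+=a*.03;z+=b*.03
    o.append([0,a,-b])
for i in range(0,len(o),5): print(o[i:i+5],th[1+i:6+i].round(2),)
E
```

```text
[[0, np.float64(0.01), np.float64(-0.29)], [0, np.float64(0.05), np.float64(-0.52)], [0, np.float64(0.11), np.float64(-0.58)], [0, np.float64(0.16), np.float64(-0.56)], [0, np.float64(0.23), np.float64(-0.53)]] [0.05 0.14 0.24 0.34 0.44]
[[0, np.float64(0.27), np.float64(-0.52)], [0, np.float64(0.32), np.float64(-0.48)], [0, np.float64(0.38), np.float64(-0.45)], [0, np.float64(0.41), np.float64(-0.41)], [0, np.float64(0.45), np.float64(-0.37)]] [0.54 0.64 0.74 0.84 0.94]
[[0, np.float64(0.49), np.float64(-0.32)], [0, np.float64(0.52), np.float64(-0.27)], [0, np.float64(0.54), np.float64(-0.22)], [0, np.float64(0.56), np.float64(-0.16)], [0, np.float64(0.57), np.float64(-0.1)]] [1.04 1.14 1.24 1.34 1.44]
[[0, np.float64(0.58), np.float64(-0.05)], [0, np.float64(0.59), np.float64(0.01)], [0, np.float64(0.58), np.float64(0.07)], [0, np.float64(0.34), np.float64(0.07)], [0, np.float64(0.11), np.float64(0.03)]] [1.54 1.64 1.74 1.8  1.82]
```

step_arm([
  [0,0.01,-0.29],
  [0,0.05,-0.52],
  [0,0.11,-0.58],
  [0,0.16,-0.56],
  [0,0.23,-0.53],
], hand=[-1,-1,-1,-1,-1], turn=[0,0,0,0,0])

```text
t: 15.75
tool_pos: [0.3798, -0.2981, 0.167]
tcp_rot: [-179.7, 0.1, 102.3]
force: [-8.2, -3.0, 1.4]
grip_width: 0.1
```

step_arm([
  [0,0,0],
], hand=[-1], turn=[0])

```text
t: 15.85
tool_pos: [0.3805, -0.298, 0.1685]
tcp_rot: [-179.8, 0.1, 102.3]
force: [-10.8, -1.6, 3.3]
grip_width: 0.104
```

```bash
python3 - <<'E'
from h import *
st(); snap("scene","s9"); im=cv2.imread("pics/s9.png"); cv2.imwrite("pics/s9c.png",cv2.resize(im[120:300,230:470],None,fx=3,fy=3,interpolation=cv2.INTER_CUBIC))
E
```

```text
{'t': 15.85, 'q': [-47.2632, -4.8917, 110.7938, -0.2271, 74.1333, -59.5357], 'tool_pos': [0.3805, -0.298, 0.1685], 'tcp_rot': [-179.7938, 0.0802, 102.3348], 'force': [-10.7849, -1.558, 3.3389], 'grip_width': 0.104}
```

View pics/s9c.png

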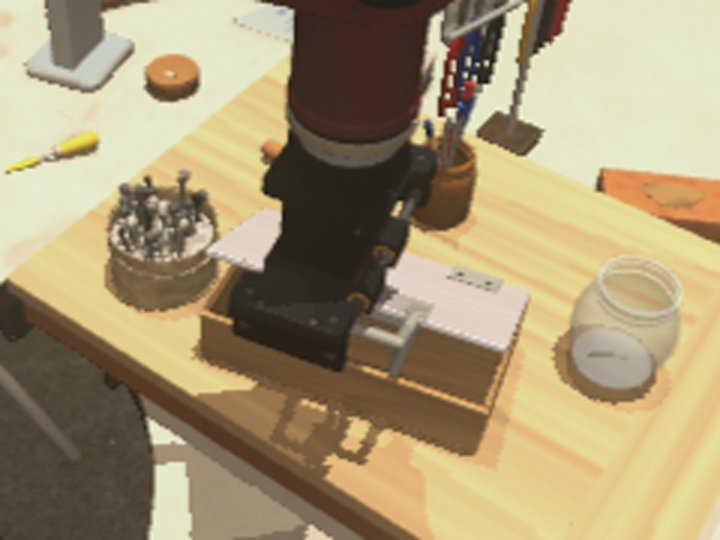

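The guard is lifting with the handle gripped. The wrist feels about −11 N in x, so I'll bias the path 3 mm back.

step_arm([
  [0,0.17,-0.52],
  [0,0.32,-0.48],
  [0,0.38,-0.45],
  [0,0.41,-0.41],
  [0,0.45,-0.37],
], hand=[-1,-1,-1,-1,-1], turn=[0,0,0,0,0])

```text
t: 16.4
tool_pos: [0.4311, -0.2864, 0.2348]
tcp_rot: [-179.8, 0.0, 102.3]
force: [-7.5, 1.4, 5.6]
grip_width: 0.106
```

step_arm([
  [0,0.48,-0.32],
  [0,0.52,-0.27],
  [0,0.54,-0.22],
  [0,0.56,-0.16],
  [0,0.57,-0.1],
], hand=[-1,-1,-1,-1,-1], turn=[0,0,0,0,0])

```text
t: 16.9
tool_pos: [0.5112, -0.2682, 0.2672]
tcp_rot: [180.0, -0.0, 102.3]
force: [-2.5, 3.7, 4.2]
grip_width: 0.103
```

step_arm([
  [0,0.58,-0.05],
  [0,0.59,0.01],
  [0,0.58,0.07],
  [0,0.34,0.07],
  [0,0.11,0.03],
], hand=[-1,-1,-1,-1,-1], turn=[0,0,0,0,0])

```text
t: 17.4
tool_pos: [0.5765, -0.2532, 0.262]
tcp_rot: [179.9, -0.1, 102.4]
force: [0.0, 6.4, 5.1]
grip_width: 0.105
```

step_arm([
  [0,0.1,0.03],
  [0,0,0],
], hand=[-1,-1], turn=[0,0])

```text
t: 17.6
tool_pos: [0.5789, -0.2527, 0.2612]
tcp_rot: [179.9, -0.1, 102.4]
force: [-0.7, 6.3, 4.2]
grip_width: 0.1
```

```bash
python3 - <<'E'
from h import *
st(); im,d,p=snap("scene","s10"); cv2.imwrite("pics/s10c.png",cv2.resize(im[100:300,230:470],None,fx=3,fy=3,interpolation=cv2.INTER_CUBIC))
E
```

```text
{'t': 17.6, 'q': [-30.7981, 12.0014, 83.0326, 0.127, 84.9509, -43.2061], 'tool_pos': [0.5789, -0.2527, 0.2612], 'tcp_rot': [179.9024, -0.0818, 102.3969], 'force': [-0.6597, 6.3001, 4.1895], 'grip_width': 0.1003}
```

View pics/s10c.png

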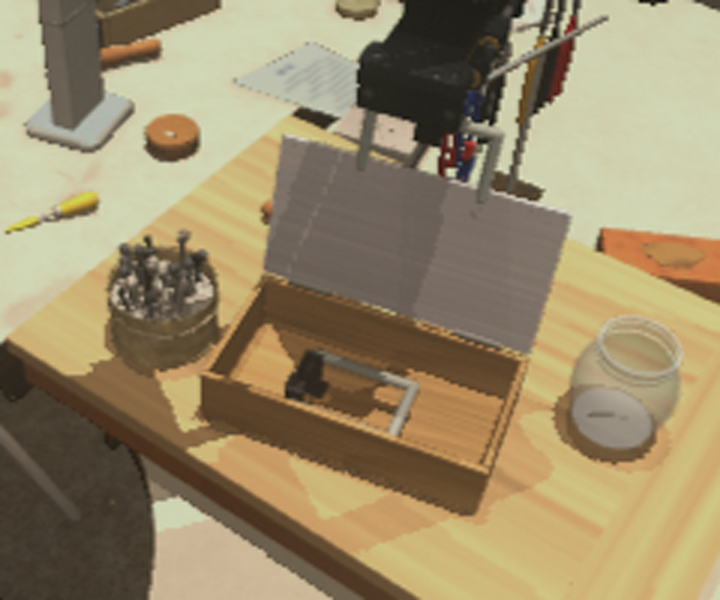

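The guard is back past upright (about 1.83 rad from the handle position) and the stay is visible folded in the tray, its bar at crop (403,405). Releasing the guard.

step_arm([
  [0,0,0],
  [0,0,0],
  [0,0,0],
  [0,0,0],
  [0,0,0],
], hand=[-0.4,-0.4,-0.4,-0.4,-0.4], turn=[0,0,0,0,0])

```text
t: 18.15
tool_pos: [0.5781, -0.2545, 0.26]
tcp_rot: [-180.0, 0.0, 102.3]
force: [-0.7, -1.1, 0.1]
grip_width: 0.296
```

step_arm([
  [0,0,-0.6],
  [0,0,-1],
  [0,0,-0.6],
], hand=[-0.4,-0.4,-0.4], turn=[0,0,0])

```text
t: 18.45
tool_pos: [0.5785, -0.2546, 0.3281]
tcp_rot: [179.9, 0.1, 102.3]
force: [0.0, 0.1, 0.5]
grip_width: 0.296
```

```bash
python3 - <<'E'
from h import *
st(); im,d,p=snap("scene","s11"); cv2.imwrite("pics/s11c.png",cv2.resize(im[100:300,230:470],None,fx=3,fy=3,interpolation=cv2.INTER_CUBIC))
P=cloud(p,d)
X=np.array([np.cos(np.radians(12.2)),np.sin(np.radians(12.2))]);Y=np.array([-X[1],X[0]])
# guard plane from depth: crop (330,200),(520,270),(300,260) etc
import itertools
pts=[]
for cu in range(300,540,10):
  for cv_ in range(160,330,10):
    u,v=230+cu//3,100+cv_//3; q=P[v,u]
    if .13<q[2]<.25 and d[v,u]>0: pts.append([(q[:2]-[.473,-.2765])@X,q[2]])
pts=np.array(pts); ok=abs(pts[:,0]-.085)<.05; f=np.polyfit(pts[ok,1],pts[ok,0],1); print(ok.sum(),f,"lean rad",np.pi/2+np.arctan(f[0]), "x at z.118",np.polyval(f,.118))
E
```

```text
{'t': 18.45, 'q': [-30.8978, 10.8372, 77.3401, -0.0055, 91.7145, -43.2044], 'tool_pos': [0.5785, -0.2546, 0.3281], 'tcp_rot': [179.9249, 0.0781, 102.3064], 'force': [0.0233, 0.1391, 0.5103], 'grip_width': 0.2963}
317 [0.2617769  0.03169292] lean rad 1.8268280558740266 x at z.118 0.0625825980482116
```

View pics/s11c.png

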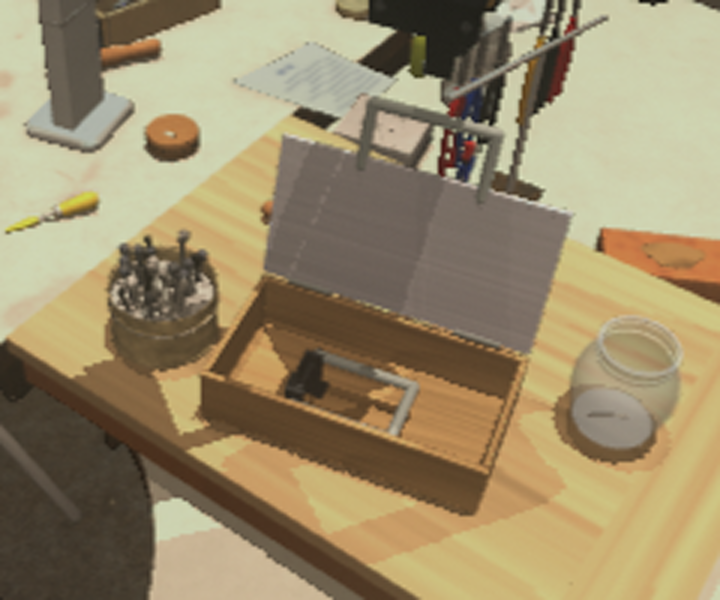

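The guard leans open by itself (depth plane fit 1.83 rad). Next I locate the stay bar.

```bash
python3 - <<'E'
from h import *
from plan import plan
im,d,p=load("s11")
c=cv2.resize(im[205:260,310:380],None,fx=10,fy=10,interpolation=cv2.INTER_CUBIC); cv2.imwrite("pics/stay.png",c)
for cu,cv_ in((415,385),(404,408),(392,432)): print(onz(p,230+cu/3-.5,100+cv_/3-.5,.098).round(4))
E
```

```text
[ 0.4917 -0.3155  0.098 ]
[ 0.465  -0.3212  0.098 ]
[ 0.438  -0.3266  0.098 ]
```

View pics/stay.png

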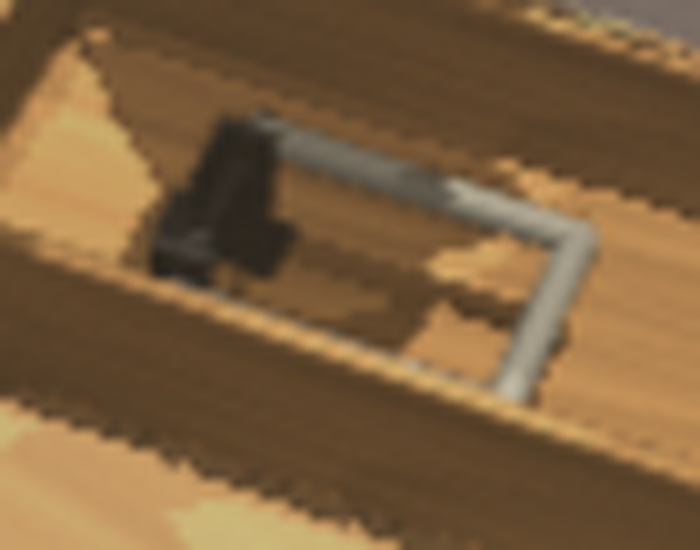

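```bash
python3 - <<'E'
from plan import plan
plan([.5785,-.2546,.328],102.3,[.460,-.321,.25],12.2)
E
```

```text
[[-0.08, -0.27, 0.16], [-0.11, -0.26, 0.16], [-0.14, -0.25, 0.17], [-0.15, -0.24, 0.16], [-0.18, -0.21, 0.16]] [np.float64(0.98), np.float64(0.99), np.float64(0.98), np.float64(0.98), np.float64(0.98)]
[[-0.2, -0.2, 0.16], [-0.22, -0.18, 0.17], [-0.24, -0.16, 0.16], [-0.25, -0.13, 0.16], [-0.26, -0.11, 0.16]] [np.float64(0.99), np.float64(0.98), np.float64(0.98), np.float64(0.99), np.float64(0.98)]
[[-0.27, -0.08, 0.17], [-0.28, -0.06, 0.16], [-0.28, -0.02, 0.16], [-0.28, -0.0, 0.16], [-0.29, 0.03, 0.17]] [np.float64(0.98), np.float64(0.98), np.float64(0.99), np.float64(0.98), np.float64(0.98)]
[[-0.27, 0.05, 0.16]] [np.float64(0.99)]
end [0.4601, -0.3209, 0.25] 12.17
```

step_arm([
  [-0.08,-0.27,0],
  [-0.11,-0.26,0],
  [-0.14,-0.25,0],
  [-0.15,-0.24,0],
  [-0.18,-0.21,0],
], hand=[-0.3,-0.3,-0.3,-0.3,-0.3], turn=[0.98,0.99,0.98,0.98,0.98])

```text
t: 19.0
tool_pos: [0.5408, -0.2751, 0.3251]
tcp_rot: [-180.0, -0.0, 73.9]
force: [0.1, -0.5, 0.4]
grip_width: 0.354
```

step_arm([
  [-0.2,-0.2,0],
  [-0.22,-0.18,0],
  [-0.24,-0.16,0],
  [-0.25,-0.13,0],
  [-0.26,-0.11,0],
], hand=[-0.3,-0.3,-0.3,-0.3,-0.3], turn=[0.99,0.98,0.98,0.99,0.98])

```text
t: 19.5
tool_pos: [0.5036, -0.2959, 0.3252]
tcp_rot: [-180.0, 0.0, 45.8]
force: [0.1, -0.2, -0.3]
grip_width: 0.35
```

step_arm([
  [-0.27,-0.08,0.3],
  [-0.28,-0.06,0.4],
  [-0.28,-0.02,0.5],
  [-0.28,0,0.5],
  [-0.29,0.03,0.5],
], hand=[-0.3,-0.3,-0.3,-0.3,-0.3], turn=[0.98,0.98,0.99,0.98,0.98])

```text
t: 20.0
tool_pos: [0.4664, -0.3167, 0.2587]
tcp_rot: [-180.0, 0.0, 17.6]
force: [-0.2, 0.5, -0.1]
grip_width: 0.346
```

step_arm([
  [-0.27,0.05,0.4],
  [0,0,0],
  [0,0,0],
], hand=[-0.3,-0.3,-0.3], turn=[0.99,0,0])

```text
t: 20.3
tool_pos: [0.4597, -0.3204, 0.2478]
tcp_rot: [-180.0, 0.0, 12.3]
force: [0.1, 0.4, 0.2]
grip_width: 0.347
```

```bash
python3 - <<'E'
from h import *
st(); im,d,p=snap("wrist","w12"); 
im,d,p=snap("scene","s12"); cv2.imwrite("pics/s12c.png",cv2.resize(im[100:300,230:470],None,fx=3,fy=3,interpolation=cv2.INTER_CUBIC))
E
```

```text
{'t': 20.3, 'q': [-42.9518, 2.5827, 94.7875, 0.0112, 82.6632, 34.7319], 'tool_pos': [0.4597, -0.3204, 0.2478], 'tcp_rot': [-179.9662, 0.0099, 12.3149], 'force': [0.0728, 0.4406, 0.195], 'grip_width': 0.3466}
```

View pics/w12.png

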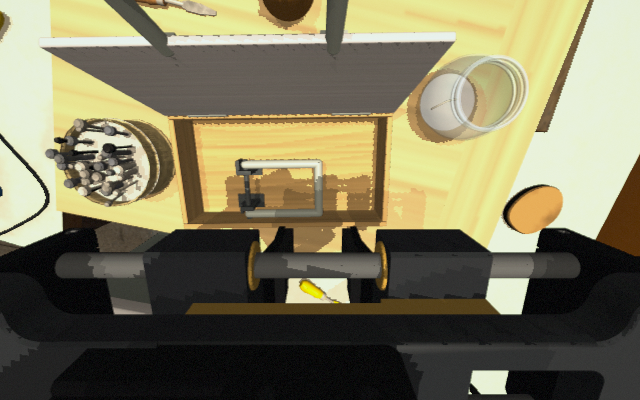

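View pics/s12c.png

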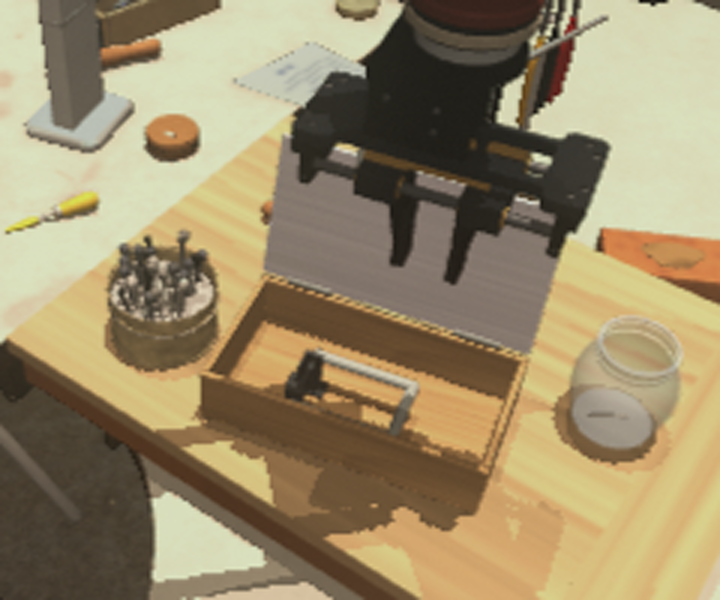

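The wrist view shows the stay's cross bar at u≈319, rows 163–213, between the jaws in y, with the guard leaning back behind. Computing the fine offset.

```bash
python3 - <<'E'
from h import *
im,d,p=load("w12")
A=onz(p,319.5,163,.098);B=onz(p,319.5,214,.098);m=(A+B)/2
print(A.round(4),B.round(4),m.round(4),np.linalg.norm(A-B),np.degrees(np.arctan2(*(A-B)[:2][::-1])))
a=np.radians(12.3);X=np.array([np.cos(a),np.sin(a)]);Yt=np.array([np.sin(a),-np.cos(a)])
dlt=m[:2]-[.4597,-.3204]; print("tool dx,dy mm",dlt@X*1000,dlt@Yt*1000)
# check with hinge blocks & guard lower edge: tray inner corners at z .114
for u,v in((176,118),(389,117),(186,222),(384,222)): print(onz(p,u,v,.114).round(4))
E
```

```text
[ 0.4892 -0.3158  0.098 ] [ 0.4283 -0.3291  0.098 ] [ 0.4588 -0.3225  0.098 ] 0.0624125047893248 12.37353074107954
tool dx,dy mm -1.3616300774207213 1.8124539245937057
[ 0.5055 -0.1558  0.114 ]
[ 0.5545 -0.3769  0.114 ]
[ 0.3903 -0.1769  0.114 ]
[ 0.4398 -0.404   0.114 ]
```

step_arm([
  [-0.05,0.06,0.8],
  [0,0,1],
  [0,0,1],
  [0,0,1],
  [0,0,0.8],
], hand=[-0.3,-0.3,-0.3,-0.3,-0.3], turn=[0,0,0,0,0])

```text
t: 20.9
tool_pos: [0.4591, -0.3224, 0.1092]
tcp_rot: [180.0, -0.0, 12.3]
force: [-0.1, -0.1, 0.1]
grip_width: 0.348
```

step_arm([
  [0,0,0.6],
  [0,0,0.5],
  [0,0,0],
], hand=[-0.3,-0.3,-0.3], turn=[0,0,0])

```text
t: 21.2
tool_pos: [0.458, -0.3216, 0.0753]
tcp_rot: [-179.9, 0.1, 12.3]
force: [0.1, 0.2, 0.7]
grip_width: 0.351
```

step_arm([
  [0,0,0.2],
  [0,0,0],
], hand=[-0.3,-0.3], turn=[0,0])

```text
t: 21.4
tool_pos: [0.4591, -0.323, 0.0716]
tcp_rot: [180.0, -0.0, 12.2]
force: [0.0, -0.3, -0.1]
grip_width: 0.353
```

step_arm([
  [0,0,0],
  [0,0,0],
  [0,0,0],
  [0,0,0],
  [0,0,0],
], hand=[-1,-1,-1,-1,-1], turn=[0,0,0,0,0], force=20)

```text
t: 21.9
tool_pos: [0.4587, -0.3216, 0.0715]
tcp_rot: [-179.9, -0.0, 12.2]
force: [-1.6, 4.4, 5.7]
grip_width: 0.108
```

```bash
python3 - <<'E'
import numpy as np
th=np.array([0,.08,.22,.4,.58,.76,.94,1.12,1.3,1.48,1.64,1.75,1.80,1.815])
y=0;z=0;R=.085;o=[]
for t in th[1:]:
    a=round((R*(1-np.cos(t))-y)/.03,2);b=round((R*np.sin(t)-z)/.03,2);y+=a*.03;z+=b*.03
    o.append([0,float(-a),float(-b)])
for i in range(0,len(o),5): print(o[i:i+5],th[1+i:6+i])
E
```

```text
[[0, -0.01, -0.23], [0, -0.06, -0.39], [0, -0.15, -0.48], [0, -0.24, -0.45], [0, -0.32, -0.4]] [0.08 0.22 0.4  0.58 0.76]
[[0, -0.38, -0.34], [0, -0.44, -0.26], [0, -0.48, -0.18], [0, -0.5, -0.09], [0, -0.45, -0.01]] [0.94 1.12 1.3  1.48 1.64]
[[0, -0.31, 0.04], [0, -0.14, 0.03], [0, -0.04, 0.01]] [1.75  1.8   1.815]
```

step_arm([
  [0,-0.04,-0.23],
  [0,-0.06,-0.39],
  [0,-0.15,-0.48],
  [0,-0.24,-0.45],
  [0,-0.32,-0.4],
], hand=[-1,-1,-1,-1,-1], turn=[0,0,0,0,0])

```text
t: 22.4
tool_pos: [0.4537, -0.3, 0.132]
tcp_rot: [179.8, -0.0, 12.2]
force: [0.1, -5.2, 1.1]
grip_width: 0.108
```

step_arm([
  [0,0,0],
], hand=[-1], turn=[0])

```text
t: 22.5
tool_pos: [0.4537, -0.2995, 0.1326]
tcp_rot: [179.8, -0.0, 12.2]
force: [-2.0, -5.6, 4.2]
grip_width: 0.103
```

step_arm([
  [0,-0.34,-0.34],
  [0,-0.44,-0.26],
  [0,-0.48,-0.18],
  [0,-0.5,-0.09],
  [0,-0.45,-0.01],
], hand=[-1,-1,-1,-1,-1], turn=[0,0,0,0,0])

```text
t: 23.0
tool_pos: [0.4392, -0.2346, 0.1579]
tcp_rot: [179.8, 0.0, 12.2]
force: [-4.3, -1.9, 1.3]
grip_width: 0.1
```

step_arm([
  [0,-0.31,0.04],
  [0,-0.15,0.03],
  [0,-0.06,0.02],
  [0,0,0],
], hand=[-1,-1,-1,-1], turn=[0,0,0,0])

```text
t: 23.4
tool_pos: [0.4355, -0.2183, 0.1544]
tcp_rot: [-180.0, 0.1, 12.2]
force: [-5.2, 0.1, 8.1]
grip_width: 0.109
```

```bash
python3 - <<'E'
from h import *
st(); im,d,p=snap("scene","s13"); cv2.imwrite("pics/s13c.png",cv2.resize(im[100:300,230:470],None,fx=3,fy=3,interpolation=cv2.INTER_CUBIC))
E
```

```text
{'t': 23.4, 'q': [-35.875, -3.5076, 111.0802, -0.0461, 72.4835, 41.908], 'tool_pos': [0.4355, -0.2183, 0.1544], 'tcp_rot': [-179.9876, 0.0702, 12.231], 'force': [-5.161, 0.1191, 8.056], 'grip_width': 0.1086}
```

View pics/s13c.png

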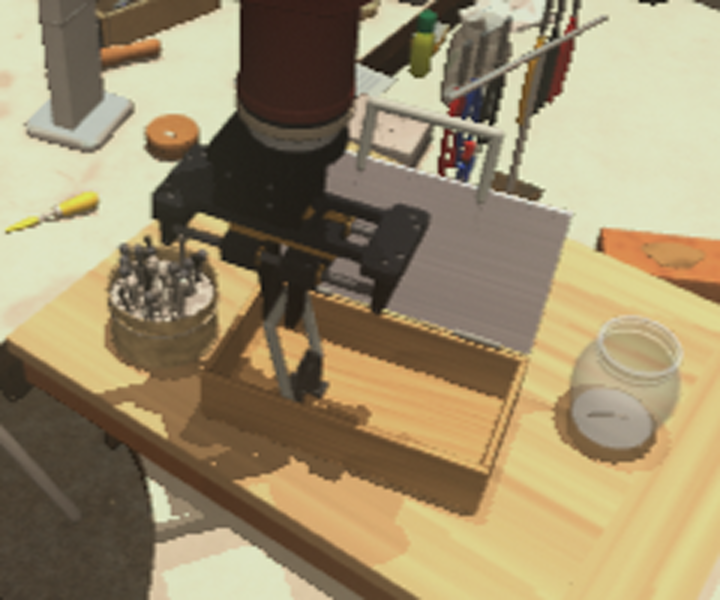

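Stay is past upright at about 1.82 rad, leaning to the left (+y). Releasing and lifting straight off.

step_arm([
  [0,0,0],
  [0,0,0],
  [0,0,0],
  [0,0,0],
  [0,0,0],
], hand=[-0.4,-0.4,-0.4,-0.4,-0.4], turn=[0,0,0,0,0])

```text
t: 23.95
tool_pos: [0.4362, -0.2186, 0.153]
tcp_rot: [-180.0, 0.0, 12.2]
force: [-0.2, -0.3, 0.5]
grip_width: 0.296
```

step_arm([
  [0,0,-0.5],
  [0,0,-0.9],
  [0,0,-1],
  [0,0,-1],
  [0,0,-1],
], hand=[-0.4,-0.4,-0.4,-0.4,-0.4], turn=[0,0,0,0,0])

```text
t: 24.45
tool_pos: [0.4361, -0.2187, 0.2863]
tcp_rot: [-180.0, 0.0, 12.2]
force: [-0.6, -0.0, -0.5]
grip_width: 0.303
```

```bash
python3 - <<'E'
from h import *
from plan import plan
o=st(); im,d,p=snap("scene","s14"); cv2.imwrite("pics/s14c.png",cv2.resize(im[100:300,230:470],None,fx=3,fy=3,interpolation=cv2.INTER_CUBIC)); snap("wrist","w14")
plan(o["tool_pos"],12.2,[.5785,-.2546,.33],102.3)
E
```

```text
{'t': 24.45, 'q': [-35.9069, -8.7836, 101.6079, 0.0063, 87.1928, 41.9021], 'tool_pos': [0.4361, -0.2187, 0.2863], 'tcp_rot': [-179.9831, 0.0067, 12.1907], 'force': [-0.6084, -0.0426, -0.4811], 'grip_width': 0.3031}
[[0.27, 0.14, -0.09], [0.26, 0.16, -0.09], [0.25, 0.19, -0.09], [0.22, 0.2, -0.09], [0.2, 0.24, -0.1]] [np.float64(-0.98), np.float64(-0.99), np.float64(-0.98), np.float64(-0.98), np.float64(-0.98)]
[[0.18, 0.24, -0.09], [0.15, 0.27, -0.09], [0.13, 0.28, -0.09], [0.09, 0.29, -0.09], [0.07, 0.3, -0.09]] [np.float64(-0.99), np.float64(-0.98), np.float64(-0.98), np.float64(-0.99), np.float64(-0.98)]
[[0.04, 0.3, -0.09], [0.01, 0.31, -0.09], [-0.02, 0.3, -0.09], [-0.05, 0.3, -0.09], [-0.08, 0.3, -0.1]] [np.float64(-0.98), np.float64(-0.98), np.float64(-0.99), np.float64(-0.98), np.float64(-0.98)]
[[-0.11, 0.28, -0.09]] [np.float64(-0.99)]
end [0.5784, -0.2546, 0.3301] 102.33
```

View pics/s14c.png

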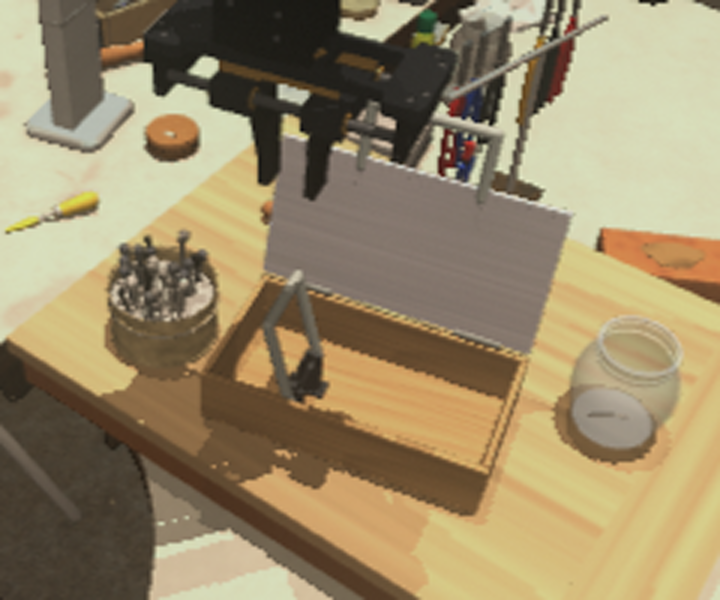

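View pics/w14.png

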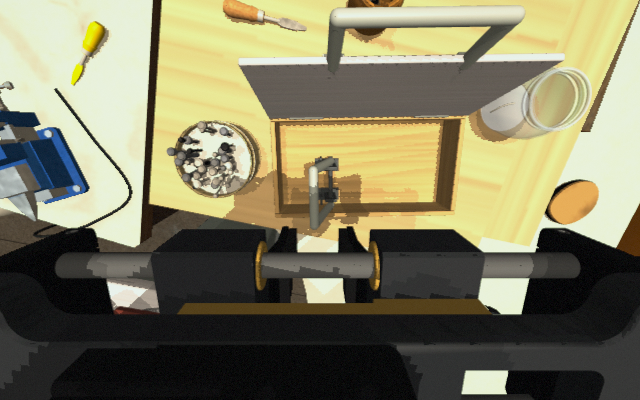

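The stay stands alone leaning left at scene (283,320), and the guard is still leaning back. Returning above the guard handle.

step_arm([
  [0.27,0.14,-0.5],
  [0.26,0.16,-0.5],
  [0.25,0.19,-0.5],
  [0.22,0.2,0],
  [0.2,0.24,0],
], hand=[-0.3,-0.3,-0.3,-0.3,-0.3], turn=[-0.98,-0.99,-0.98,-0.98,-0.98])

```text
t: 25.05
tool_pos: [0.4812, -0.2302, 0.3299]
tcp_rot: [-180.0, -0.0, 40.6]
force: [-0.1, 0.2, -0.2]
grip_width: 0.349
```

step_arm([
  [0.18,0.24,0],
  [0.15,0.27,0],
  [0.13,0.28,0],
  [0.09,0.29,0],
  [0.07,0.3,0],
], hand=[-0.3,-0.3,-0.3,-0.3,-0.3], turn=[-0.99,-0.98,-0.98,-0.99,-0.98])

```text
t: 25.55
tool_pos: [0.5254, -0.2413, 0.3289]
tcp_rot: [-179.9, -0.0, 68.7]
force: [-0.0, 0.0, 1.3]
grip_width: 0.349
```

step_arm([
  [0.04,0.3,0],
  [0.01,0.31,0],
  [-0.02,0.3,0],
  [-0.05,0.3,0],
  [-0.08,0.3,0],
], hand=[-0.3,-0.3,-0.3,-0.3,-0.3], turn=[-0.98,-0.98,-0.99,-0.98,-0.98])

```text
t: 26.05
tool_pos: [0.5699, -0.2524, 0.3288]
tcp_rot: [-179.9, -0.1, 96.9]
force: [0.4, 0.3, 0.6]
grip_width: 0.351
```

step_arm([
  [-0.11,0.28,0],
  [0,0,0],
  [0,0,0],
], hand=[-0.3,-0.3,-0.3], turn=[-0.99,0,0])

```text
t: 26.35
tool_pos: [0.5782, -0.2545, 0.3291]
tcp_rot: [-179.9, -0.1, 102.2]
force: [0.0, -0.5, 0.9]
grip_width: 0.348
```

```bash
python3 - <<'E'
from h import *
o=st(); im,d,p=load("w14"); print([onz(p,u,v,.287).round(4).tolist() for u,v in((338,18),(518,14))])
im,d,p=snap("wrist","w15"); P=cloud(p,d)
E
```

```text
{'t': 26.35, 'q': [-30.9083, 10.9664, 77.0921, -0.0008, 92.0452, -43.085], 'tool_pos': [0.5782, -0.2545, 0.3291], 'tcp_rot': [-179.9237, -0.0702, 102.1765], 'force': [0.0169, -0.5332, 0.8541], 'grip_width': 0.3477}
[[0.568, -0.2034, 0.287], [0.5916, -0.3028, 0.287]]
```

View pics/w15.png

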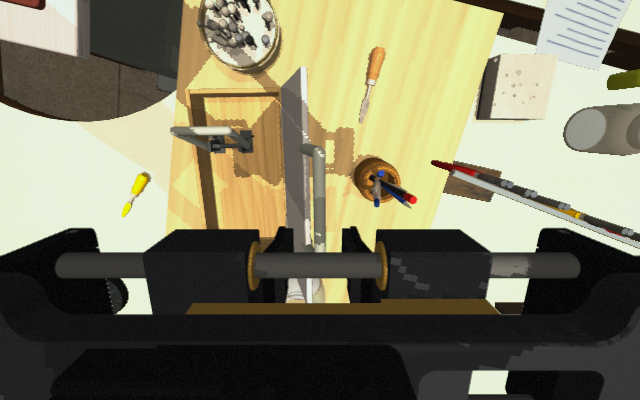

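The guard bar (u≈319) is centred between the fingers. Going down 69 mm and gripping as before.

step_arm([
  [0,0,0.7],
  [0,0,0.9],
  [0,0,0.7],
  [0,0,0],
], hand=[-0.3,-0.3,-0.3,-0.3], turn=[0,0,0,0])

```text
t: 26.8
tool_pos: [0.5763, -0.2536, 0.2572]
tcp_rot: [-179.7, -0.3, 102.2]
force: [-0.7, 0.6, -0.7]
grip_width: 0.35
```

step_arm([
  [0,0,0],
  [0,0,0],
  [0,0,0],
  [0,0,0],
  [0,0,0],
], hand=[-1,-1,-1,-1,-1], turn=[0,0,0,0,0], force=25)

```text
t: 27.3
tool_pos: [0.5794, -0.2551, 0.2629]
tcp_rot: [179.9, 0.1, 102.3]
force: [0.6, -0.4, 4.4]
grip_width: 0.101
```

```bash
python3 - <<'E'
import numpy as np
th=np.array([1.833,1.79,1.72,1.64,1.56,1.48,1.40,1.32,1.25,1.18,1.12,1.07,1.03,1.0,.975,.955,.94,.93,.92,.91,.90])
R=.175;y=-R*np.cos(th[0]);z=R*np.sin(th[0]);o=[]
for t in th[1:]:
    a=round((-R*np.cos(t)-y)/.03,2);b=round((R*np.sin(t)-z)/.03,2);y+=a*.03;z+=b*.03
    o.append([0,float(a),float(-b)])
for i in range(0,len(o),5): print(o[i:i+5],th[1+i:6+i])
E
```

```text
[[0, -0.24, -0.06], [0, -0.4, -0.07], [0, -0.47, -0.06], [0, -0.47, -0.01], [0, -0.46, 0.02]] [1.79 1.72 1.64 1.56 1.48]
[[0, -0.46, 0.07], [0, -0.46, 0.09], [0, -0.39, 0.12], [0, -0.38, 0.14], [0, -0.32, 0.14]] [1.4  1.32 1.25 1.18 1.12]
[[0, -0.26, 0.14], [0, -0.21, 0.11], [0, -0.14, 0.1], [0, -0.13, 0.08], [0, -0.09, 0.06]] [1.07  1.03  1.    0.975 0.955]
[[0, -0.07, 0.05], [0, -0.05, 0.04], [0, -0.05, 0.03], [0, -0.04, 0.04], [0, -0.05, 0.03]] [0.94 0.93 0.92 0.91 0.9 ]
```

step_arm([
  [0,-0.24,-0.06],
  [0,-0.4,-0.07],
  [0,-0.47,-0.06],
  [0,-0.47,-0.01],
  [0,-0.46,0.02],
], hand=[-1,-1,-1,-1,-1], turn=[0,0,0,0,0])

```text
t: 27.8
tool_pos: [0.5173, -0.269, 0.2667]
tcp_rot: [-180.0, 0.1, 102.3]
force: [2.4, -6.1, 1.6]
grip_width: 0.105
```

step_arm([
  [0,-0.46,0.07],
  [0,-0.46,0.09],
  [0,-0.39,0.12],
  [0,-0.38,0.14],
  [0,-0.32,0.14],
], hand=[-1,-1,-1,-1,-1], turn=[0,0,0,0,0])

```text
t: 28.3
tool_pos: [0.458, -0.2818, 0.2491]
tcp_rot: [-179.9, 0.1, 102.2]
force: [2.8, -7.0, -0.9]
grip_width: 0.099
```

step_arm([
  [0,-0.26,0.14],
  [0,-0.21,0.11],
  [0,-0.14,0.1],
  [0,-0.13,0.08],
], hand=[-1,-1,-1,-1], turn=[0,0,0,0])

```text
t: 28.7
tool_pos: [0.4366, -0.2863, 0.236]
tcp_rot: [-179.9, 0.0, 102.2]
force: [3.2, -5.8, -1.3]
grip_width: 0.104
```

```bash
python3 - <<'E'
from h import *
o=st(); im,d,p=snap("scene","s16"); cv2.imwrite("pics/s16c.png",cv2.resize(im[100:300,230:470],None,fx=3,fy=3,interpolation=cv2.INTER_CUBIC))
E
```

```text
{'t': 28.7, 'q': [-41.8678, -2.4265, 101.0663, -0.0723, 81.358, -54.1026], 'tool_pos': [0.4366, -0.2863, 0.236], 'tcp_rot': [-179.9433, 0.0437, 102.2457], 'force': [3.236, -5.7545, -1.31], 'grip_width': 0.1039}
```

View pics/s16c.png

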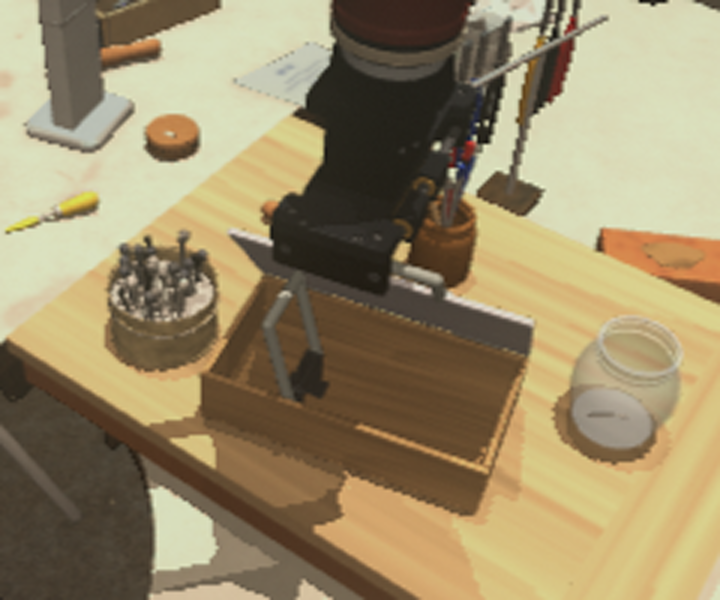

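Stay still standing and the guard near 0.97 rad, about to meet it. Continuing slowly.

step_arm([
  [0,-0.09,0.06],
  [0,-0.07,0.05],
  [0,-0.05,0.04],
  [0,0,0],
], hand=[-1,-1,-1,-1], turn=[0,0,0,0])

```text
t: 29.15
tool_pos: [0.4316, -0.2875, 0.2324]
tcp_rot: [179.9, 0.1, 102.3]
force: [4.3, -4.3, 1.1]
grip_width: 0.107
```

step_arm([
  [0,-0.05,0.03],
  [0,0,0],
], hand=[-1,-1], turn=[0,0])

```text
t: 29.35
tool_pos: [0.4313, -0.2876, 0.2321]
tcp_rot: [179.8, 0.1, 102.3]
force: [8.1, -3.5, 1.3]
grip_width: 0.107
```

step_arm([
  [0,-0.04,0.04],
  [0,0,0],
], hand=[-1,-1], turn=[0,0])

```text
t: 29.55
tool_pos: [0.431, -0.2877, 0.2318]
tcp_rot: [179.7, 0.2, 102.3]
force: [10.2, -1.5, 5.3]
grip_width: 0.102
```

```bash
python3 - <<'E'
from h import *
o=st(); im,d,p=snap("scene","s17"); cv2.imwrite("pics/s17c.png",cv2.resize(im[150:270,270:420],None,fx=5,fy=5,interpolation=cv2.INTER_CUBIC))
E
```

```text
{'t': 29.55, 'q': [-42.5737, -3.1494, 102.2084, 0.1835, 80.6089, -54.9043], 'tool_pos': [0.431, -0.2877, 0.2318], 'tcp_rot': [179.6608, 0.1675, 102.3007], 'force': [10.2304, -1.5473, 5.3277], 'grip_width': 0.1017}
```

View pics/s17c.png

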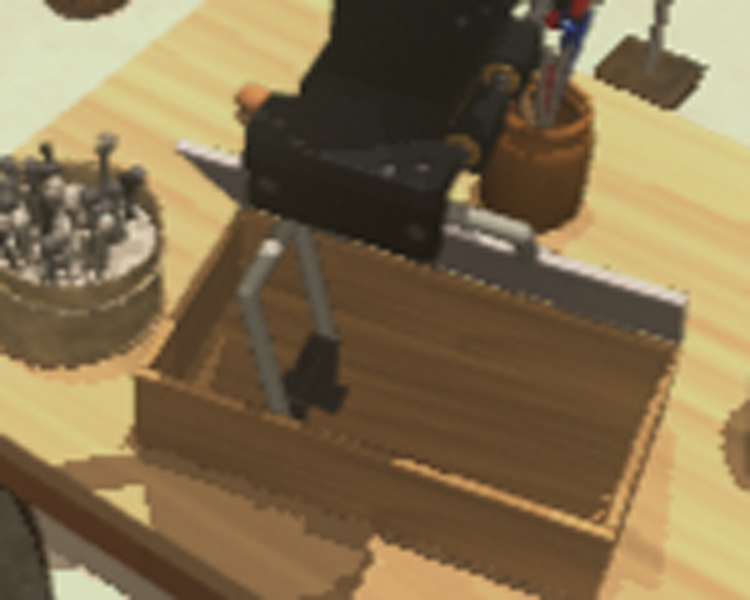

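The position has stalled and the contact force is rising: the guard rests on the stay at about 0.915 rad. Releasing.

step_arm([
  [0,0.03,-0.02],
  [0,0,0],
  [0,0,0],
  [0,0,0],
  [0,0,0],
], hand=[-0.5,-0.5,-0.4,-0.4,-0.4], turn=[0,0,0,0,0])

```text
t: 30.1
tool_pos: [0.4295, -0.2868, 0.2303]
tcp_rot: [-179.9, -0.1, 102.3]
force: [0.2, -0.1, -0.5]
grip_width: 0.292
```

step_arm([
  [0,0,-0.4],
  [0,0,-0.8],
  [0,0,-1],
  [0,0,-1],
  [0,0,-1],
], hand=[-0.4,-0.4,-0.4,-0.4,-0.4], turn=[0,0,0,0,0])

```text
t: 30.6
tool_pos: [0.4301, -0.2871, 0.3591]
tcp_rot: [180.0, 0.0, 102.3]
force: [0.3, -0.9, -0.2]
grip_width: 0.305
```

step_arm([
  [0,-1,0],
  [0,-1,0],
  [1,0,0],
  [1,0,0],
  [1,0,0],
], hand=[-0.4,-0.4,-0.4,-0.4,-0.4], turn=[0,0,0,0,0])

```text
t: 31.1
tool_pos: [0.3518, -0.2114, 0.3579]
tcp_rot: [180.0, 0.0, 102.2]
force: [-0.2, 0.5, 0.2]
grip_width: 0.303
```

step_arm([
  [1,0,0],
  [1,0,0],
  [1,0,0],
  [1,0,0],
  [0,0,0],
], hand=[-0.4,-0.4,-0.4,-0.4,-0.4], turn=[0,0,0,0,0])

```text
t: 31.6
tool_pos: [0.3264, -0.0925, 0.3584]
tcp_rot: [179.9, 0.1, 102.5]
force: [0.9, 0.3, 0.4]
grip_width: 0.301
```

```bash
python3 - <<'E'
from h import *
o=st(); im,d,p=snap("scene","s18"); cv2.imwrite("pics/s18c.png",cv2.resize(im[100:300,230:470],None,fx=3,fy=3,interpolation=cv2.INTER_CUBIC))
snap("top","t18"); i2=cv2.imread("pics/t18.png"); cv2.imwrite("pics/t18c.png",cv2.resize(i2[80:280,240:500],None,fx=3,fy=3,interpolation=cv2.INTER_CUBIC))
E
```

```text
{'t': 31.6, 'q': [-29.2711, -32.0955, 111.3234, 0.0453, 100.6448, -41.7731], 'tool_pos': [0.3264, -0.0925, 0.3584], 'tcp_rot': [179.8753, 0.0517, 102.5104], 'force': [0.8601, 0.2996, 0.4151], 'grip_width': 0.3011}
```

View pics/s18c.png

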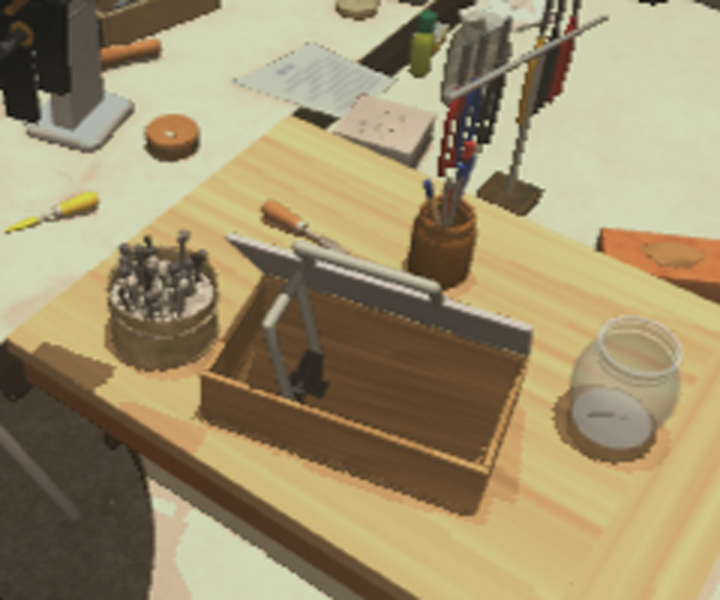

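View pics/t18c.png

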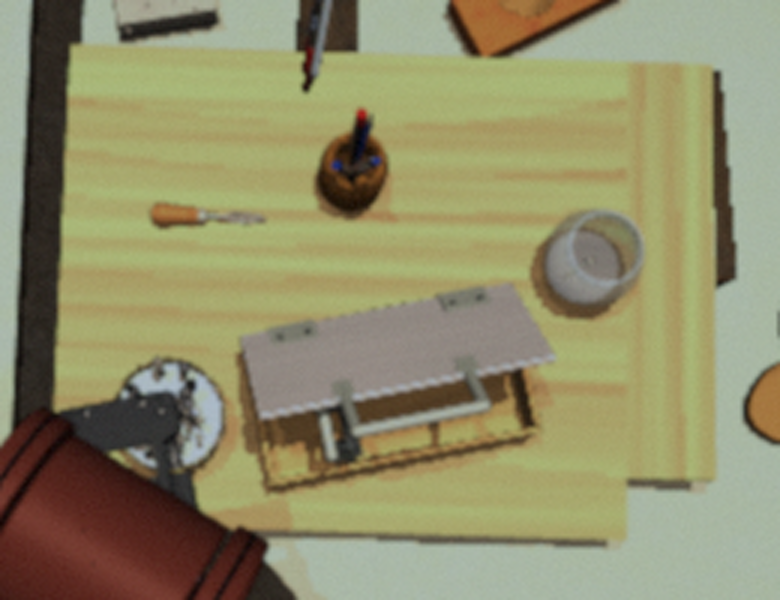

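The guard rests half open on the standing stay, the file lies flat at top crop (205,215), and the pot, jar and tin look unmoved. One numeric check, then I hand in.

```bash
python3 - <<'E'
from h import *
a,_,_=load("s7");b,d,p=load("s18"); P=cloud(p,d)
df=cv2.absdiff(a,b).max(2)
for n,(x0,y0,x1,y1) in dict(tin=(266,178,303,222),pot=(367,180,388,215),jar=(418,205,458,253)).items(): print(n,"changed px frac",(df[y0:y1,x0:x1]>60).mean().round(3))
t,dt,pt=load("t18"); 
u,v=240+423/3-.5,80+415/3-.5
X=np.array([np.cos(np.radians(12.2)),np.sin(np.radians(12.2))]); h=np.array([.473,-.2765])+.065*X
print("guard angle",min((abs((onz(pt,u,v,.118+.175*np.sin(q))[:2]-h)@X+.175*np.cos(q)),q) for q in np.arange(0,1.5,.005)))
q=onz(pt,240+205/3-.5,80+215/3-.5,.07); print("file",q.round(3))
st(); job.sign_off()
E
```

```text
tin changed px frac 0.099
pot changed px frac 0.471
jar changed px frac 0.0
guard angle (np.float64(0.0002588697577955157), np.float64(0.935))
file [ 0.627 -0.11   0.07 ]
{'t': 31.7, 'q': [-29.4827, -31.902, 111.263, -0.0191, 100.5225, -41.8965], 'tool_pos': [0.3269, -0.0947, 0.3579], 'tcp_rot': [179.9258, 0.0918, 102.4102], 'force': [0.4426, -1.257, -0.7816], 'grip_width': 0.3008}
the job is handed in; nothing more can be done
```

The job is finished and handed in at 31.7 s of the 72 s allowed. The file lies flat on the riser behind and left of the tray. The guard was swung right back to about 1.83 rad, the stay was raised onto its stop, and the guard was lowered by its handle onto the stay.

**Slip:** the first two grasps of the file closed on nothing. The fingertips turned out to be about 35 mm higher than the reported tool position and the stated tool lengths imply. I measured that offset from the pictures and used it from then on.

**Last checks:**
- The guard reads about 0.92–0.935 rad, against roughly 0.92 expected.
- The stay stands alone and the gripper is clear of everything.
- The largest wrist force I read was about 11 N.

**Bystanders:** comparing pictures before and after the guard and stay work, the jar did not change. The tin's picture area changed by 10% and the pot's by 47%. I put the pot's change down to the raised guard showing inside its box, and the tin's probably to shadow, but I did not confirm either with a separate measurement. By eye, the jar, tin and pot stand where they started in both the first and last pictures, though the arm partly covers the tin in the last top view.

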